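Fish a spectacle frame out from between two lens machines

ROBOT

A 6-joint arm with a two-finger parallel gripper is mounted at the origin on the work surface. World frame = base frame: x ahead of the robot, y to its left, z up, the work surface at z = 0. Lengths are in mm, angles in rad, forces in N, time in s.
With the tool pointing down it reaches from about 275 to 725 mm from the base axis. Payload 15.9 kg.
Tool frame: the origin (TCP) lies at the very end of the fingers, on their centre line; the grasp point (between the pads) lies 19 mm behind it; z points along the fingers, y is the direction in which the jaws open and shut (so a half turn about z gives the same grasp; the last joint's range is limited). The gripper opens to 85 mm and grips with 20 to 120 N. Pads are 22 mm wide; open, the fingers measure 114 mm over their backs; the gripper's body (76 mm by 85 mm) begins 54 mm behind the grasp point. The pads swing forward as they close: fully open they stand 13 mm farther back than shut.
Start: joints at [1.149, 0.213, -0.034, 1.323, 0, 1.571], TCP at [204.694, 456.164, 231.306] pointing down, gripper open.
Joint ranges: [-2.98, 2.98], [-0.74, 1.72], [-1.14, 1.35], [-2.1, 2.04], [-1.57, 1.44], [-3.14, 3.14]. Speed limits (rad/s): [1.89, 1.89, 2.39, 2.57, 3.14, 3.14].

INTERFACE

Orientations are given as a unit quaternion [w, x, y, z].
In Python, from cell import manip, viewer, job gives the robot as it stands.
- The arm moves only by the tool jog_arm, never from a script. Its argument "increments" is text: rows parted by semicolons, each of 7 numbers parted by spaces: the finger opening in m, from 0 to 0.0854, then the shift along the tool's x, y, z in m, then the turn, a rotation vector about the tool's x, y, z in degrees. In form: gripper tx ty tz wx wy wz; .... A call has 1 to 10 rows; each row is the pose to reach, as a shift and turn from the pose measured when the call began, along the tool's axes at that moment; what a row does not reach only later rows make up. A row lasts 1/12 s, in which the tool goes at most 41.7 mm and 7.16 degrees, less where a joint would pass 70% of its speed; a pose out of reach is approached as far as the arm can. A call with a gripper value outside its range is refused whole. The fingers move at their own pace and stop on an object; "grip_force" is the grip in N (left out, the last holds). Time passes only in rows, so rows that repeat a pose let the fingers close. It gives the time, the measured TCP pose, the force and the opening at its end, in the units of the state.
- manip.state(): the state, without advancing time (a new reading comes with each control period).
- viewer.capture(name): name is "scene" or "side" or "wrist"; returns a dict with "pixels" (480x640x3 uint8, red, green, blue), "vertical_fov" (degrees; the focal length in pixels is half the picture's height over the tangent of half this angle, whatever the lens; pixels are square), "cx", "cy" (the principal point, pixels), "camera_from_world" (4x4, takes a point from world to camera coordinates). Camera axes: x right, y down, z forward; pixel columns grow to the right and rows downward; lengths in mm; the calibration is good to about 2 mm. A picture is of the moment at which its call begins. There is no depth.
- job.hand_in(): hands the job in, once; it reports no verdict.
The state is a dict: "t": time; "qpos": joint angles; "qd": joint speeds; "effort": joint torques, N m; "tcp_pos": TCP position; "tool_rot": TCP orientation; "force": force on the tool from outside, world axes, zero at the start; "ft_torque": the same for the moment, N m; "opening": finger opening in mm.
Only numpy, scipy, OpenCV 4.12 (cv2) and the standard library are available. Lean on these libraries where they do the work, as an engineer would, in place of code of your own. Each camera call takes 0.05 s, during which the arm holds its last target.

TASK

A spectacle frame has fallen into the narrow gap between the two lens machines. Take the bent rod from its stand, reach in with it and drag the frame out until it lies flat on the counter, wholly in front of the machines with a good finger's width to spare, then hang the rod back upright in its stand. Touch the frame with the rod only, not with the gripper, and leave the other things on the counter where they are.

Things in the scene. Friction and masses are not known exactly. Their poses are not given: they have to be found in the camera images.
- gap_mouth (a point): Mouth of the gap between two fixed white machines: on the counter, midway between them, in the plane of their flat fronts. x points level into the gap, y left, z up. Gap 64 mm wide, 260 mm deep, walls 250 mm high, open front and back, thin steel bars across its top. Fronts span y 32 to 372 mm and -32 to -292 mm. The left machine's display head is 400 mm high, 100 mm back from the front.
- frame_mid (a point): Centre of the fallen spectacle frame (front only, no lenses), half-way up. Black plastic, 135 mm long (x), 46 mm wide (y), 8 mm thick (z), 35 g, loose, lying flat lengthwise in the gap, its near end 10 to 35 mm inside the mouth. Rims 6 mm wide and 8 mm thick surround two open eye holes, 50 mm (x) by 34 mm (y) with cut-off corners, inside and out.
- frame_eye_a (a point): Centre of the frame's eye hole that lies nearer the gap mouth at the start, 36.5 mm from the frame's centre; same axes as frame_mid.
- frame_eye_b (a point): Centre of the other eye hole, the deeper one at the start.
- frame_end_a (a point): Outer end of the frame beyond eye hole a, 67.5 mm from its centre, half-way up.
- frame_end_b (a point): Outer end of the frame beyond eye hole b, 67.5 mm from its centre, half-way up.
- hook_grip (a point): Middle of the bent rod's dark steel handle. z runs up the handle. Handle 24 mm (x) by 16 mm (y, grip across this), z -30 to 30 mm. Below it a collar 28 (x) by 36 (y) mm, z -36 to -30. Then an 8 mm square aluminium shaft straight down to z -136 mm, where it bends 40 degrees towards -x into a 40 mm foot. 180 g, balanced near the handle. Hangs upright in the stand at the start.
- hook_tip (a point): Flat end of the rod's foot: 25.7 mm towards -x and 166.6 mm below hook_grip, in hook_grip's axes. With the rod tilted 40 degrees, lower end of the shaft swung towards +x, the foot stands vertical.
- stand_seat (a point): Seat of the fixed metal stand, 160 mm up: centre of the slot between two level prongs, on their top face. Prongs 16 mm wide, 18 mm apart, from x -31 mm (open end, towards the robot) to a post at x 37 mm, no higher. The rod's collar rests across the prongs, shaft in the slot, foot towards -x, hook_grip 36 mm above this point. It can be lifted up a little and drawn out to -x, and back likewise.
- screw_jar: Small glass jar with steel lid, 34 mm across, 60 mm high, standing loose in front of the left machine; origin at its underside. Leave it alone.
- job_tray: Open grey tray 110 x 150 x 30 mm on the counter, loose, origin under its centre (it and the stand may have changed sides). Leave it alone.
- dropper: White bottle 30 mm across, 75 mm high, loose; origin under its centre. Leave it alone.
- lens_carton: Cardboard carton 30 x 60 x 50 mm, loose; origin under its centre. Leave it alone.
- case: Grey spectacle case 65 x 160 x 42 mm, loose; origin under its centre. Leave it alone.
- mug: White mug 76 mm across, 90 mm high, loose; origin under its centre. Leave it alone.
- cleaner: Blue bottle 56 mm across, 150 mm high, loose; origin under its centre. Leave it alone.
Things that resemble listed ones, but are neither listed nor needed, are in the scene too. Of the things that look like the part that bears hook_grip, the larger one is meant.

How it is judged:
By the outcome, as a careful person would: the job done as asked, in the order asked, and still so for the second after the job is handed in, with the robot touching nothing.
It also fails if it takes over 64 s, if anything falls off the work surface, if the arm or the gripper's body presses on something with over 40 N, if the wrist force passes 120 N, or if a joint passes its speed limit or range.

## Working session

There is one attempt and no reset: what is moved stays moved. The work goes in short steps, Python scripts to look and compute and a tool call to move; the robot and the scene stay as the last step left them, time stands still between calls to the robot, and variables do not carry over. Pictures are saved under pics/ and viewed, and the job is handed in when it is done.

Besides the shell and the picture viewer there is one more tool, called after "Request:" by a JSON object that holds its "api" and its "payload", one argument or row to a line. jog_arm: Moves the arm, as the interface text tells. Its arguments: {"type":"object","properties":{"increments":{"type":"string"},"grip_force":{"type":"number"}},"required":["increments"]}

```bash
ls; mkdir -p pics; cat > h.py <<'E'
import numpy as np, cv2, pickle
from cell import manip, viewer, job
def cap(n,tag):
    d=viewer.capture(n); pickle.dump(d,open(f'pics/{tag}.pkl','wb'))
    cv2.imwrite(f'pics/{tag}.png',np.asarray(d['pixels'])[:,:,::-1]); return d
def load(tag): return pickle.load(open(f'pics/{tag}.pkl','rb'))
def f(d): return 240/np.tan(np.radians(d['vertical_fov'])/2)
def ray(d,u,v):
    T=np.array(d['camera_from_world']); R=T[:3,:3]; o=-R.T@T[:3,3]
    r=R.T@np.array([(u-d['cx'])/f(d),(v-d['cy'])/f(d),1]); return o,r/np.linalg.norm(r)
def onz(d,u,v,z):
    o,r=ray(d,u,v); return o+r*(z-o[2])/r[2]
def proj(d,p):
    T=np.array(d['camera_from_world']); c=T[:3,:3]@np.array(p)+T[:3,3]
    return np.array([d['cx']+f(d)*c[0]/c[2],d['cy']+f(d)*c[1]/c[2]])
def tri(l):
    A=np.zeros((3,3));b=np.zeros(3)
    for d,u,v in l:
        o,r=ray(d,u,v);P=np.eye(3)-np.outer(r,r);A+=P;b+=P@o
    x=np.linalg.solve(A,b)
    return x,[np.linalg.norm(proj(d,x)-[u,v]) for d,u,v in l]
def crop(tag,u0,v0,u1,v1,k,out):
    im=cv2.imread(f'pics/{tag}.png')[v0:v1,u0:u1]
    cv2.imwrite(f'pics/{out}.png',cv2.resize(im,None,fx=k,fy=k,interpolation=cv2.INTER_CUBIC))
E
python3 - <<'E'
from h import *
for n in ['scene','side','wrist']:
    d=cap(n,n+'0'); T=d['camera_from_world']; T=np.array(T)
    print(n,d['vertical_fov'],d['cx'],d['cy'],-T[:3,:3].T@T[:3,3],T[2,:3])
print(manip.state())
E
```

```text
pics
scene 48.84837458595241 328.9592632561739 245.0726359613855 [ -63.97402631  -17.63271516 1407.45909753] [ 0.42011352  0.00326821 -0.90746567]
side 54.28967941475051 321.91000370809485 241.44084744404083 [ 269.8116116   238.5165683  1166.00750631] [ 0.25271289 -0.22536552 -0.94092857]
wrist 60.423084590758656 315.5841991298481 237.59330450770744 [140.22402225 486.34901727 374.16103572] [ 0.2598081  -0.11722792 -0.95851832]
{'t': 0.15, 'qpos': array([ 1.14901362e+00,  2.13235255e-01, -3.48531728e-02,  1.32349399e+00,
        5.08304199e-06,  1.57074993e+00]), 'qd': array([-0.00031208, -0.00085335,  0.00167033,  0.00035026,  0.00117464,
       -0.00058843]), 'effort': array([-7.89578280e-04, -6.86396956e+01,  4.87254810e+01,  1.27862842e-02,
       -5.45602825e-05, -1.36139676e-05]), 'tcp_pos': array([204.595357  , 455.96484084, 230.95829409]), 'tool_rot': array([-8.47713766e-05,  2.09308888e-01,  9.77849495e-01, -3.83805442e-04]), 'force': array([-0.47809681, -0.2239453 ,  0.78583092]), 'ft_torque': array([0.00876525, 0.03849797, 0.0013772 ]), 'opening': 85.49487196412562}
```

View pics/scene0.png

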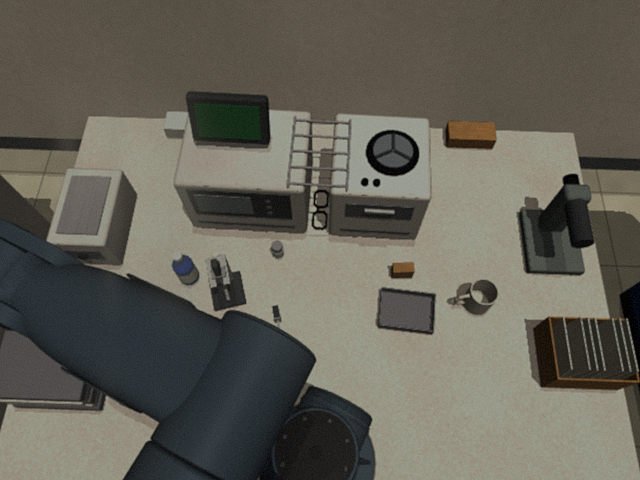

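View pics/side0.png

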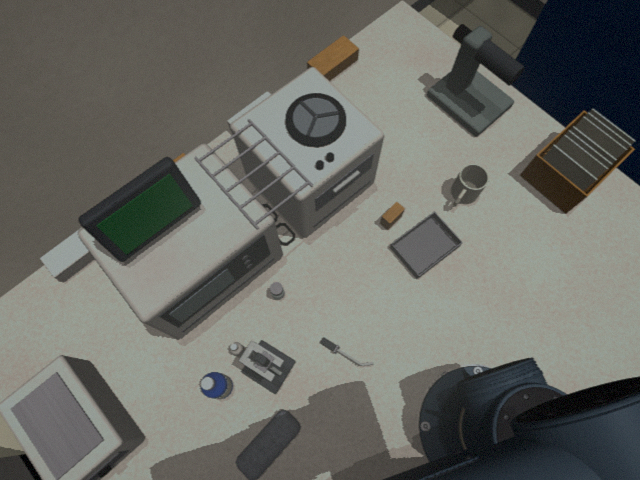

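View pics/wrist0.png

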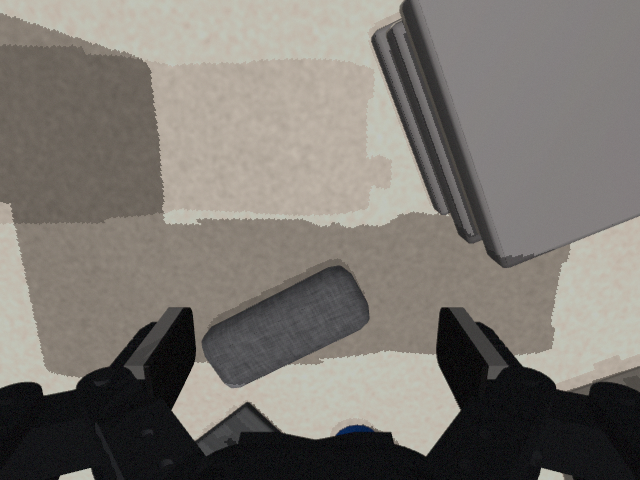

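Possible bent rods: the handle in the stand at scene (215,268) / side (265,360), and the small loose one lying on the counter at scene (277,314) / side (345,352). The hung one fits the description, so I'll check it in close crops.

```bash
python3 - <<'E'
from h import *
crop('scene0',160,230,300,330,5,'c1');crop('side0',190,320,310,410,6,'c2');crop('scene0',270,170,370,260,7,'c3');crop('side0',220,180,340,270,6,'c4')
E
```

```text
(no output)
```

View pics/c1.png

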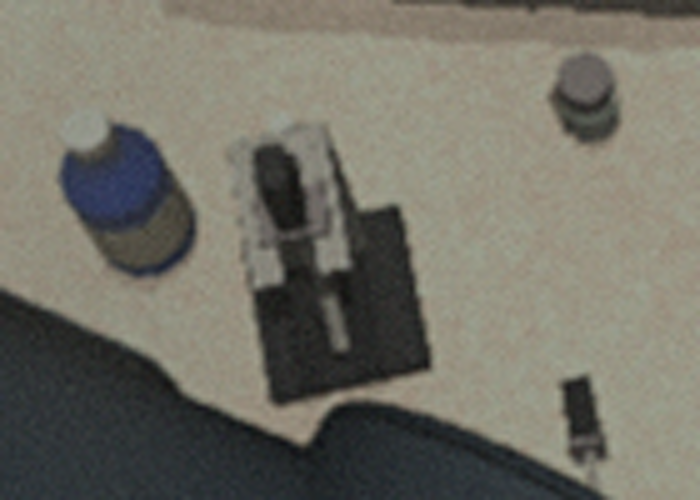

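View pics/c2.png

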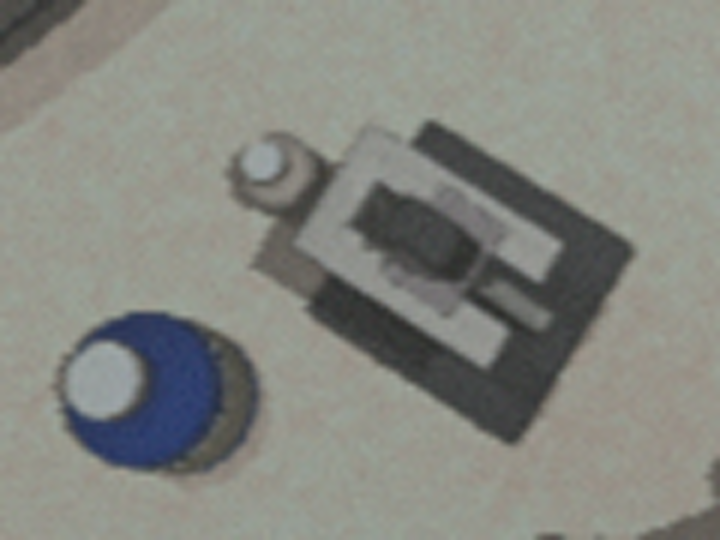

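View pics/c3.png

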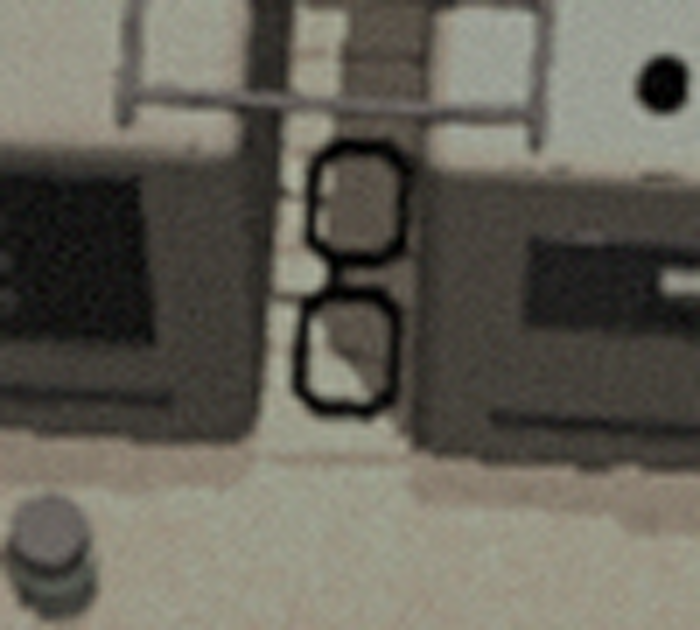

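View pics/c4.png

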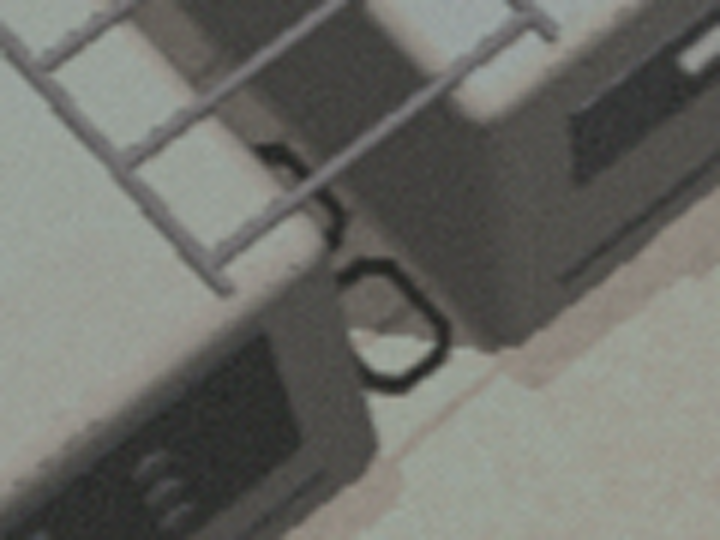

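```bash
python3 - <<'E'
from h import *
s=load('scene0');d=load('side0')
print('stand z160')
for n,im,x0,y0,k,pts in [('scene',s,160,230,5,[(255,290),(280,283),(325,275),(352,265),(228,145),(322,122)]),('side',d,190,320,6,[(490,370),(510,338),(543,284),(563,240),(297,245),(370,125)])]:
    for p in pts: print(n,np.round(onz(im,x0+p[0]/k,y0+p[1]/k,160)[:2],1))
print('base plate corners z~0?')
for n,im,x0,y0,k,pts in [('scene',s,160,230,5,[(275,403),(430,367),(400,207)]),('side',d,190,320,6,[(515,443),(635,248),(430,122)])]:
    for p in pts: print(n,np.round(onz(im,x0+p[0]/k,y0+p[1]/k,8)[:2],1))
print('frame z8')
for p in [(303,350),(408,205),(348,410),(357,143),(398,345),(315,210),(347,352),(360,203)]: print('scene',np.round(onz(s,270+p[0]/7,170+p[1]/7,6)[:2],1))
for p in [(395,388),(447,335)]: print('side',np.round(onz(d,220+p[0]/6,180+p[1]/6,6)[:2],1))
print('mach corners z0')
for p in [(252,437),(415,445)]: print('scene',np.round(onz(s,270+p[0]/7,170+p[1]/7,0)[:2],1))
for p in [(375,455),(505,350)]: print('side',np.round(onz(d,220+p[0]/6,180+p[1]/6,0)[:2],1))
for p in [(307,232),(185,220),(330,235),(420,240)]: print('scene',p,np.round(onz(s,*p,0)[:2],1))
print('line');
for p in [(265,460),(400,460)]: print('scene',np.round(onz(s,270+p[0]/7,170+p[1]/7,0)[:2],1))
print('jar', tri([(s,270+48/7,170+525/7),(d,276,286)]))
print('rodtop', tri([(s,160+275/5,230+165/5),(d,190+385/6,320+205/6)]))
E
```

```text
stand z160
scene [383.9 277.6]
scene [388.1 265.6]
scene [393.2 243.6]
scene [399.  230.7]
scene [461.9 301.4]
scene [476.6 254.9]
side [383.2 281.4]
side [386.6 269.4]
side [392.6 249.2]
side [399.2 234.4]
side [460.6 304. ]
side [475.3 258.8]
base plate corners z~0?
scene [373.1 294.2]
scene [397.  211.2]
scene [491.5 237.7]
side [372.8 298.4]
side [396.9 214.5]
side [490.8 243.1]
frame z8
scene [665.5  37. ]
scene [738.3  -5.4]
scene [637.6  16.6]
scene [768.5  18. ]
scene [669.5  -3.5]
scene [734.1  34.9]
scene [665.3  18.2]
scene [738.4  15.5]
side [638.8  36.6]
side [642.    3.5]
mach corners z0
scene [626.3  56.9]
scene [625.2 -12.3]
side [623.2  62.3]
side [621.3 -12. ]
scene (307, 232) [627.8  54. ]
scene (185, 220) [653.4 420.3]
scene (330, 235) [620.6 -14.5]
scene (420, 240) [ 614.6 -280.8]
line
scene [615.7  50.8]
scene [617.9  -6.2]
jar (array([558.38645421, 133.46163861,  53.05287408]), [np.float64(0.3619547329269233), np.float64(0.41891801426896164)])
rodtop (array([447.8666707 , 272.84731641, 170.87803405]), [np.float64(0.3322128402676348), np.float64(0.410171784753511)])
```

```bash
cat >> h.py <<'E'
from scipy.spatial.transform import Rotation as Ro
def cur():
    s=manip.state(); q=s['tool_rot']; return np.array(s['tcp_pos']),Ro.from_quat([q[1],q[2],q[3],q[0]]),s
def Rt(yaw,tilt=0): # degrees, rod yaw; tilt>0 swings lower end to +x
    return Ro.from_euler('z',yaw,degrees=True)*Ro.from_euler('y',-tilt,degrees=True)*Ro.from_euler('y',180,degrees=True)
def inc(pos,R):
    p,R0,s=cur(); t=R0.inv().apply(np.array(pos)-p)/1000; w=(R0.inv()*R).as_rotvec(degrees=True)
    return 't=%.2f  '%s['t']+' '.join('%.4f'%v for v in t)+'  '+' '.join('%.2f'%v for v in w)
E
python3 - <<'E'
from h import *
print(inc([204,456,320],Rt(-10)));print(inc([405,261,320],Rt(17)))
s=load('scene0');d=load('side0')
print('decoy',onz(s,277,307,5),onz(s,277,321,5),onz(d,322,340,5),onz(d,370,365,5))
E
```

```text
t=0.15  0.0006 -0.0003 -0.0890  -0.04 -0.01 -14.16
t=0.15  -0.2627 -0.0959 -0.0890  -0.04 -0.02 -41.16
decoy [390.74863508 124.9594429    5.        ] [350.75694411 121.9685463    5.        ] [392.07089413 133.47566598   5.        ] [270.22017095  88.39265014   5.        ]
```

Request:
{"api": "jog_arm", "payload": {
  "increments": "0.085 0 0 -0.04 0 0 0; 0.085 -0.03 -0.01 -0.08 0 0 -6; 0.085 -0.07 -0.025 -0.089 0 0 -12; 0.085 -0.11 -0.04 -0.089 0 0 -18; 0.085 -0.15 -0.055 -0.089 0 0 -24; 0.085 -0.19 -0.07 -0.089 0 0 -30; 0.085 -0.23 -0.084 -0.089 0 0 -36; 0.085 -0.263 -0.096 -0.089 0 0 -41; 0.085 -0.263 -0.096 -0.089 0 0 -41; 0.085 -0.263 -0.096 -0.089 0 0 -41"
}}

```text
t: 0.98
tcp_pos: [407.5, 258.1, 319.6]
tool_rot: [-0.0, -0.145, 0.989, -0.001]
force: [-0.5, 0.4, 0.2]
opening: 85.0
```

```bash
python3 - <<'E'
from h import *
for n in ['scene','side','wrist']: cap(n,n+'1')
p,R,s=cur();print(p,s['force'],s['qpos'],R.as_matrix()[:,0])
E
```

```text
[405.04233542 260.85996223 319.86508945] [-0.65571079 -0.03498783  0.35364641] [ 5.72301482e-01  1.80704572e-01  1.48415999e-01  1.53962529e+00
 -2.03943665e-04  2.79358703e-01] [-0.95739778 -0.2887706   0.00101797]
```

View pics/wrist1.png

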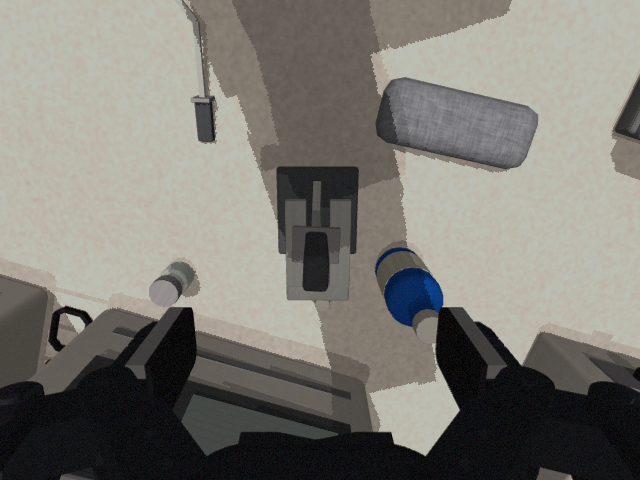

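View pics/scene1.png

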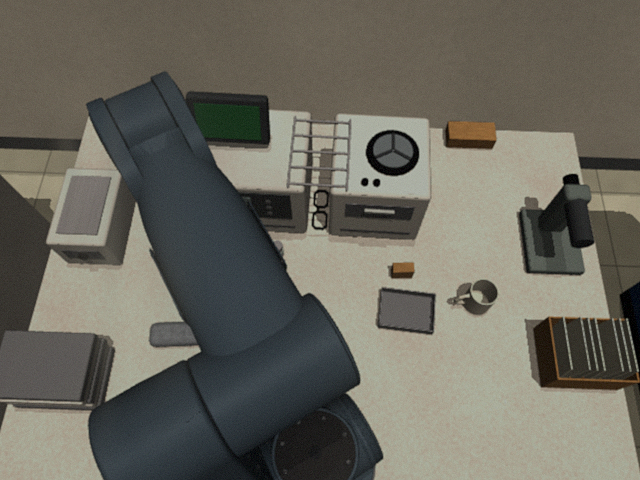

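```bash
python3 - <<'E'
from h import *
crop('wrist1',260,150,380,320,4,'c5')
d=load('wrist1');T=np.array(d['camera_from_world']);print(-T[:3,:3].T@T[:3,3],T[2,:3])
E
```

```text
[337.95042242 240.2429771  463.13716527] [ 0.27228391  0.08114368 -0.95878943]
```

View pics/c5.png

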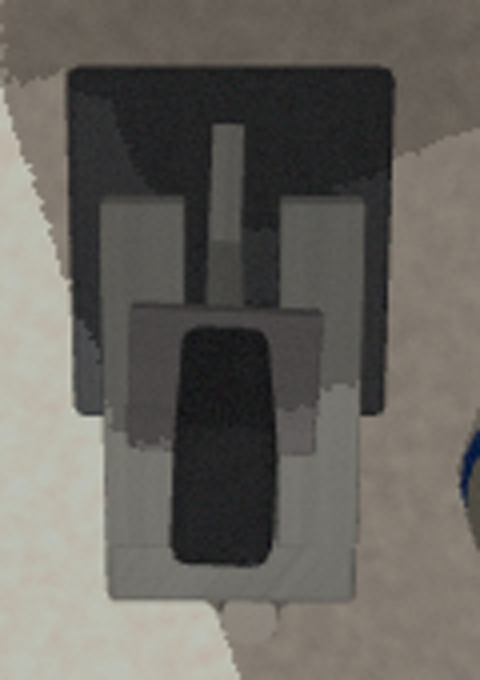

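```bash
python3 - <<'E'
from h import *
d=load('wrist1')
w=lambda p,z: onz(d,260+p[0]/4,150+p[1]/4,z)[:2]
C=[w(p,166) for p in [(133,303),(322,313),(312,455),(127,443)]]
print('collar',np.round(C,1),np.mean(C,0)); 
for a,b in [(0,3),(1,2)]: v=C[b]-C[a];print(np.degrees(np.arctan2(v[1],v[0])),np.linalg.norm(v))
for a,b in [(1,0),(2,3)]: v=C[b]-C[a];print(np.degrees(np.arctan2(v[1],v[0]))-90,np.linalg.norm(v))
P=[w(p,160) for p in [(102,200),(185,200),(281,200),(363,198),(355,598),(108,598)]]
print('prongs',np.round(P,1))
t=np.mean(P[:4],0); b=np.mean(P[4:],0); v=b-t; print('tip',t,'yaw',np.degrees(np.arctan2(v[1],v[0])),np.linalg.norm(v),'seat',t+31*v/np.linalg.norm(v))
v=P[3]-P[0];print('w',np.linalg.norm(v),np.degrees(np.arctan2(v[1],v[0]))+90)
T=[w(p,226) for p in [(172,560),(270,562),(178,562)]];print('top',np.round(T,1))
E
```

```text
collar [[418.3 246.8]
 [410.  281.1]
 [437.4 287.8]
 [445.3 253.2]] [427.74848704 267.25106308]
13.43904070773028 27.722210826012034
13.784130181003027 28.219502018820034
-166.43482653000967 35.31270692283304
-167.23757736910352 35.48505920736961
prongs [[402.4 236. ]
 [398.  250.8]
 [392.8 268. ]
 [388.1 282.5]
 [466.  306.3]
 [480.3 258.8]]
tip [395.33792655 259.31886339] yaw 16.619090486463772 81.21493950011065 seat [425.04297385 268.18510075]
w 48.72665170016564 197.14362370082674
top [[440.2 262.6]
 [436.1 277.3]
 [440.3 263.6]]
```

```bash
python3 - <<'E'
from h import *
print(inc([427.5,267.5,240],Rt(14)));print(inc([427.5,267.5,177],Rt(14)))
E
```

```text
t=1.13  -0.0235 -0.0001 0.0798  -0.03 -0.06 2.78
t=1.13  -0.0236 -0.0001 0.1428  -0.03 -0.06 2.78
```

Request:
{"api": "jog_arm", "payload": {
  "increments": "0.085 -0.0235 0 0.02 0 0 2.8; 0.085 -0.0235 0 0.045 0 0 2.8; 0.085 -0.0235 0 0.07 0 0 2.8; 0.085 -0.0235 0 0.09 0 0 2.8; 0.085 -0.0235 0 0.11 0 0 2.8; 0.085 -0.0235 0 0.13 0 0 2.8; 0.085 -0.0235 0 0.1428 0 0 2.8; 0.085 -0.0235 0 0.1428 0 0 2.8; 0.06 -0.0235 0 0.1428 0 0 2.8; 0.05 -0.0235 0 0.1428 0 0 2.8"
}}

```text
t: 1.97
tcp_pos: [427.4, 268.3, 178.1]
tool_rot: [0.0, -0.122, 0.993, -0.0]
force: [0.1, -0.3, 1.0]
opening: 63.3
```

```bash
python3 - <<'E'
from h import *
cap('wrist','wrist2');p,R,s=cur();print(p,s['force'],R.as_matrix()[:,0],s['opening'])
E
```

```text
[427.63549714 268.24590396 178.19879305] [-0.11493398 -0.39722697  0.32477089] [-9.70208252e-01 -2.42271966e-01 -4.92883507e-04] 55.89901113278664
```

View pics/wrist2.png

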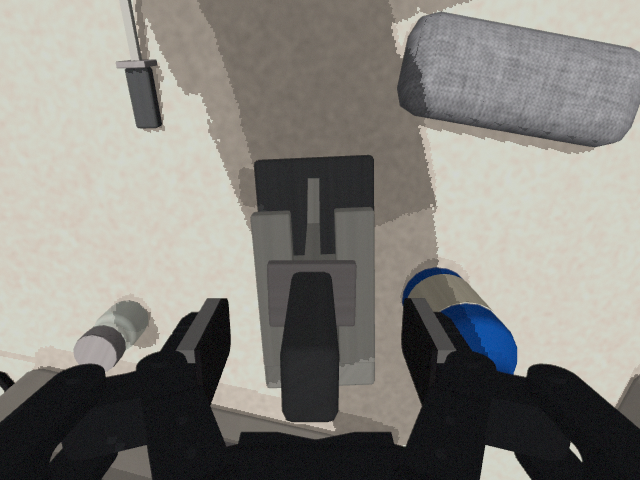

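The fingers straddle the handle (centre about (310,350), mid-fingers about 318) and the collar is aligned. I'll close on it.

Request:
{"api": "jog_arm", "payload": {
  "increments": "0.03 0 0 0 0 0 0; 0.02 0 0 0 0 0 0; 0.01 0 0 0 0 0 0; 0.005 0 0 0 0 0 0; 0.005 0 0 0 0 0 0; 0.005 0 0 0 0 0 0",
  "grip_force": 80
}}

```text
t: 2.52
tcp_pos: [427.9, 268.5, 178.8]
tool_rot: [0.001, -0.122, 0.993, 0.0]
force: [-1.2, -0.3, 5.8]
opening: 15.0
```

```bash
python3 - <<'E'
from h import *
p,R,s=cur();print(p,s['force'],s['opening'],s['qd'].round(3)); print(inc(p+[0,0,12],R))
# gap measurement from scene1/side0
for t,r,k,o in [('scene0',(160,90,330,250),4,'c6'),('scene0',(300,90,450,250),4,'c7')]: crop(t,*r,k,o)
E
```

```text
[427.92319881 268.45931194 178.84645711] [-1.23013564 -0.25507291  5.75637681] 15.031764157352491 [-0.     0.001  0.001  0.     0.002  0.002]
t=2.52  -0.0000 0.0000 -0.0120  0.00 0.00 0.00
```

View pics/c6.png

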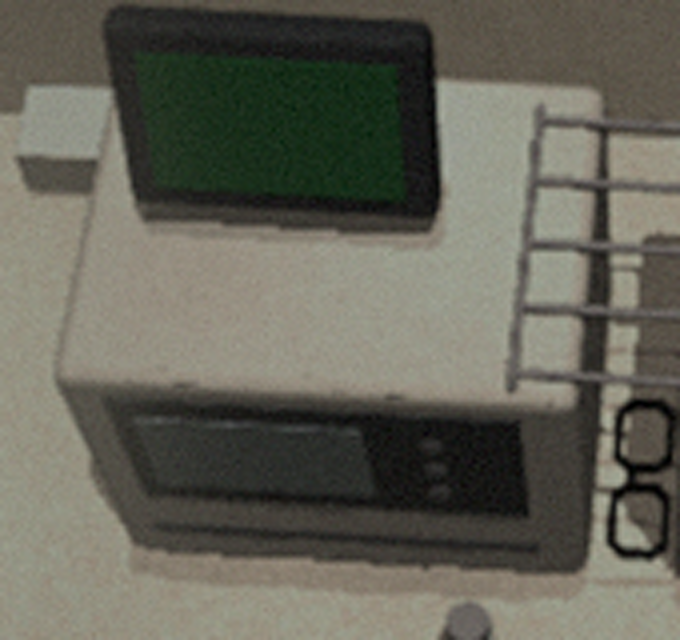

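View pics/c7.png

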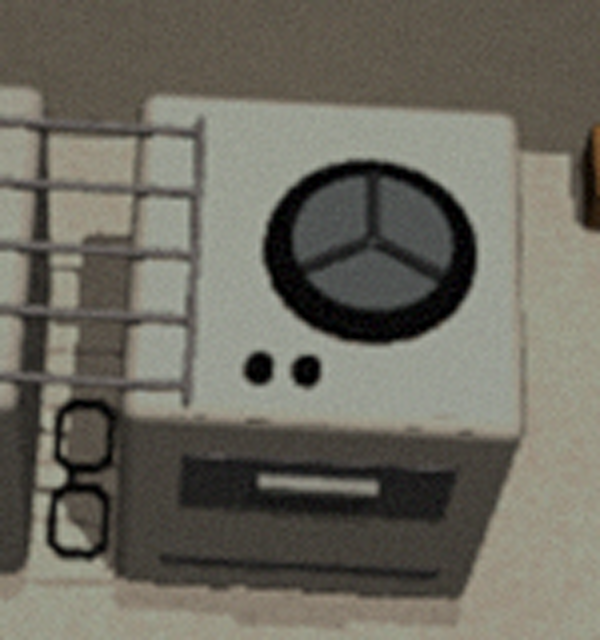

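Request:
{"api": "jog_arm", "payload": {
  "increments": "0.005 0 0 -0.006 0 0 0; 0.005 0 0 -0.012 0 0 0; 0.005 0 0 -0.018 0 0 0; 0.005 0 0 -0.018 0 0 0; 0.005 0 0 -0.018 0 0 0"
}}

```text
t: 2.93
tcp_pos: [428.1, 268.6, 197.3]
tool_rot: [0.001, -0.122, 0.993, 0.001]
force: [-0.5, 0.7, -1.0]
opening: 15.2
```

```bash
python3 - <<'E'
from h import *
cap('wrist','wrist3')
p,R,s=cur();print(p,s['force'],s['opening'])
s=load('scene0')
c=[onz(s,*q,0)[:2] for q in [(195,226.2),(306.2,232),(330.5,233.7),(415,239.2)]];print(np.round(c,1))
v=c[0]-c[3];print(np.linalg.norm(v),np.degrees(np.arctan2(-v[0],v[1])))
# bars z~? ; top edges z=250
for q in [(160+62/4,90+385/4),(160+575/4,90+408/4),(300+128/4,90+415/4),(300+520/4,90+437/4)]: print(np.round(onz(s,*q,250)[:2],1))
pos=lambda t: None
for th in [14]:
  for dx in (60,): print(inc(p+dx*np.array([-np.cos(np.radians(th+2)),-np.sin(np.radians(th+2)),0]),R))
E
```

```text
[427.94385756 268.47633022 196.92149313] [ 0.75238495  0.53296559 -1.78101318] 14.844050064241774
[[ 633.9  387.6]
 [ 627.7   56.3]
 [ 624.9  -15.9]
 [ 616.6 -266.1]]
653.9797445909525 -1.515526427176262
[620.9 380.7]
[617.2  55.2]
[615.  -16.4]
[ 609.  -263.8]
t=2.98  0.0600 -0.0021 -0.0001  0.00 0.00 0.00
```

View pics/wrist3.png

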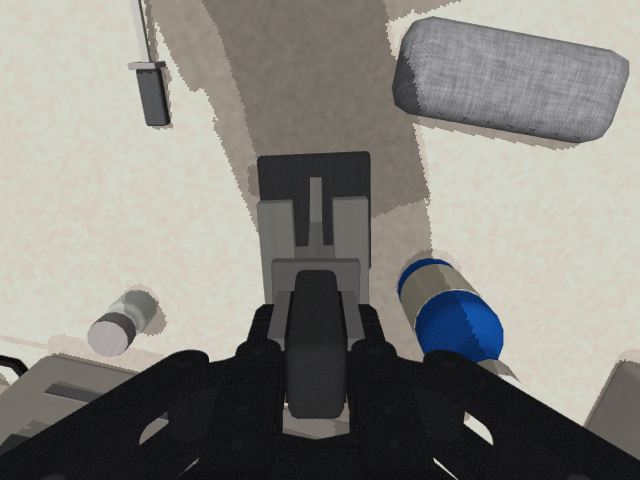

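```bash
cat >> h.py <<'E'
TIP=np.array([25.7,0,149.4])
def tipnow():
    p,R,s=cur(); return p+R.apply(TIP)
def tcpfor(tip,yaw,tilt): return np.array(tip)-Rt(yaw,tilt).apply(TIP)
E
python3 - <<'E'
from h import *
d=load('wrist3');print(proj(d,tipnow()),tipnow())
a=np.radians(16.7)
p,R,s=cur();print(inc(p-72*np.array([np.cos(a),np.sin(a),0]),R))
for tip in ([560,20,120],[590,20,60],[655,20,25]): print(tcpfor(tip,-1.8,40))
E
```

```text
[315.0673319  180.30762657] [403.23514499 262.39111887  47.47819376]
t=2.98  0.0719 -0.0034 -0.0001  0.00 0.00 0.00
[483.69254501  22.39805838 250.96668137]
[513.69254501  22.39805838 190.96668137]
[578.69254501  22.39805838 155.96668137]
```

Request:
{"api": "jog_arm", "payload": {
  "increments": "0.005 0.015 -0.0007 0 0 0 0; 0.005 0.03 -0.0014 0 0 0 0; 0.005 0.045 -0.002 0 0 0 0; 0.005 0.06 -0.0028 0 0 0 0; 0.005 0.072 -0.0034 0 0 0 0; 0.005 0.072 -0.0034 0 0 0 0; 0.005 0.072 -0.0034 -0.03 0 0 0; 0.005 0.072 -0.0034 -0.065 0 0 0; 0.005 0.072 -0.0034 -0.1 0 0 0; 0.005 0.072 -0.0034 -0.1 0 0 0"
}}

```text
t: 3.82
tcp_pos: [360.7, 248.8, 302.4]
tool_rot: [0.004, -0.122, 0.993, 0.002]
force: [2.2, 0.7, -0.3]
opening: 15.1
```

```bash
python3 - <<'E'
from h import *
p,R,s=cur();print(p,s['force'],s['opening'],tipnow())
print(inc([400,100,300],Rt(5,10)),'\n',inc(tcpfor([540,20,130],-1.8,40),Rt(-1.8,40)))
E
```

```text
[360.73223276 248.83048283 302.35397887] [ 2.19336131  0.71672038 -0.29318124] 15.088012359604352 [336.9448924  243.36838527 152.73720866]
t=3.82  -0.0020 -0.1539 0.0019  1.00 -9.50 8.97 
 t=3.82  -0.0447 -0.2448 0.0410  5.75 -39.27 15.07
```

Request:
{"api": "jog_arm", "payload": {
  "increments": "0.005 -0.005 -0.03 0.005 0.7 -4.9 1.9; 0.005 -0.011 -0.06 0.010 1.4 -9.8 3.8; 0.005 -0.017 -0.09 0.015 2.1 -14.7 5.7; 0.005 -0.022 -0.12 0.020 2.9 -19.6 7.5; 0.005 -0.028 -0.15 0.025 3.6 -24.5 9.4; 0.005 -0.034 -0.18 0.030 4.3 -29.4 11.3; 0.005 -0.04 -0.215 0.036 5 -34.3 13.2; 0.005 -0.0447 -0.2448 0.041 5.75 -39.3 15.1; 0.005 -0.0447 -0.2448 0.041 5.75 -39.3 15.1; 0.005 -0.0447 -0.2448 0.041 5.75 -39.3 15.1"
}}

```text
t: 4.65
tcp_pos: [462.6, 20.7, 259.5]
tool_rot: [0.341, 0.016, 0.94, -0.006]
force: [-0.2, 0.1, -0.4]
opening: 15.4
```

```bash
python3 - <<'E'
from h import *
for n in ['scene','side','wrist']: cap(n,n+'4')
p,R,s=cur();print(p,s['force'],s['opening'],tipnow(),s['qpos'])
E
```

```text
[464.58708187  23.12095109 262.31264989] [ 0.65986271 -0.54013157 -1.71017791] 14.992636685769492 [541.00289544  20.8360223  131.40713994] [ 0.11130086 -0.46805393 -0.80141168  0.54344499 -0.09082303  0.10930239]
```

View pics/wrist4.png

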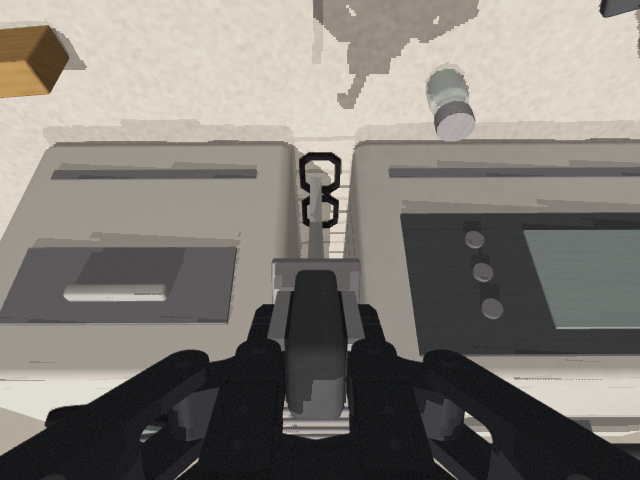

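View pics/side4.png

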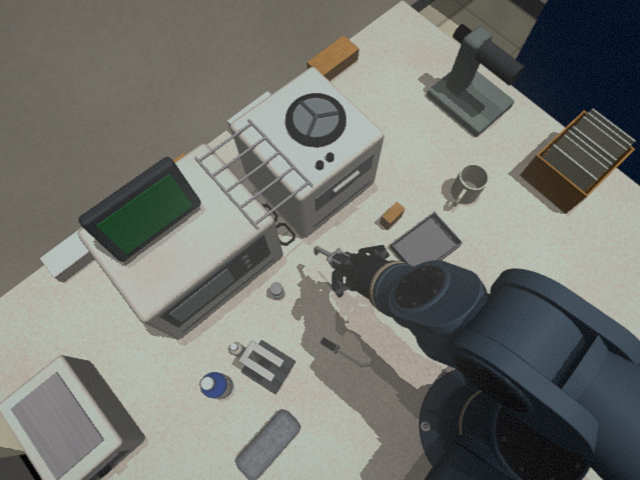

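```bash
python3 - <<'E'
from h import *
crop('wrist4',265,130,385,250,6,'c8')
d=load('wrist4');print(proj(d,tipnow()))
E
```

```text
[315.34831004 181.93169923]
```

View pics/c8.png

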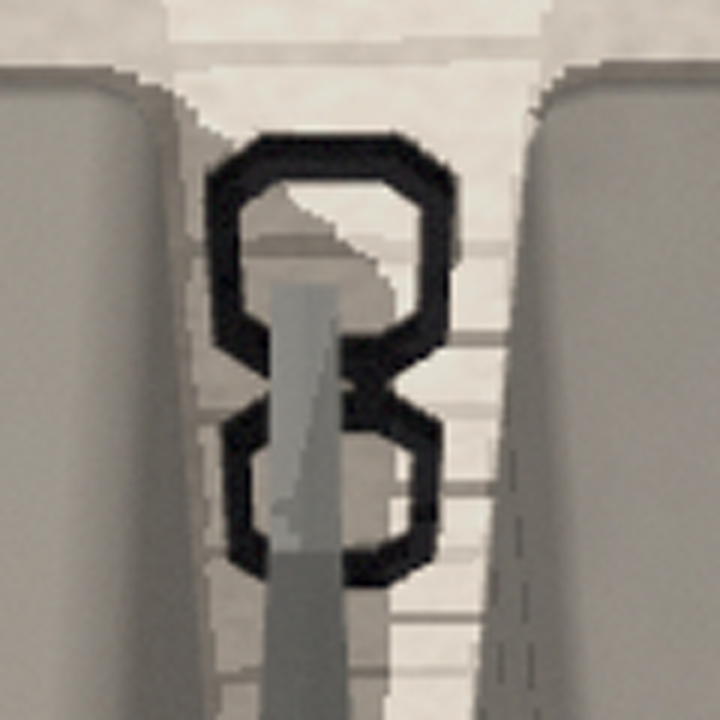

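```bash
python3 - <<'E'
from h import *
d=load('wrist4')
w=lambda x,y,z: np.round(onz(d,265+x/6,130+y/6,z)[:2],1)
print('near out',w(260,135,8),w(395,135,8),'inner near',w(290,180,8),w(375,180,8))
print('hole sides',w(240,230,8),w(420,230,8),'outer sides',w(207,190,8),w(455,190,8))
print('far end',w(270,585,0),w(390,585,0),'outer b',w(222,440,8),w(440,440,8))
print('line',w(190,55,0),w(500,48,0))
print('walls z0',w(178,130,0),w(525,130,0),w(205,560,0),w(487,560,0))
print('seams',w(200,250,0),w(490,245,0))
print('fronts', [np.round(onz(d,*q,0)[:2],1) for q in [(60,143),(280,143),(360,142),(600,142)]])
E
```

```text
near out [634.9  10.4] [635.7  34.3] inner near [646.4  15.3] [646.9  30.7]
hole sides [659.2   5.5] [660.3  38.9] outer sides [6.485e+02 1.000e-01] [649.9  45.2]
far end [786.2   5.6] [787.1  33.2] outer b [721.9  -1.6] [723.4  43.5]
line [623.1  -1.4] [623.3  52.9]
walls z0 [641.2  -4.9] [643.2  58.1] [775.8  -8.8] [777.9  55.2]
seams [673.1  -3. ] [673.5  52.7]
fronts [array([ 620.3, -253.2]), array([628. , -19.5]), array([629.3,  65.4]), array([637.6, 320. ])]
```

```bash
python3 - <<'E'
from h import *
for t in ([580,22,60],[660,22,26]): print(inc(tcpfor(t,-1.6,40),Rt(-1.6,40)))
E
```

```text
t=4.80  0.0160 0.0022 0.0797  -0.08 0.05 -0.14
t=4.80  -0.0233 0.0046 0.1572  -0.08 0.05 -0.14
```

Request:
{"api": "jog_arm", "payload": {
  "increments": "0.005 0.008 0.001 0.03 0 0 0; 0.005 0.016 0.002 0.06 0 0 0; 0.005 0.016 0.0022 0.08 0 0 0; 0.005 0.006 0.003 0.1 0 0 0; 0.005 -0.004 0.0035 0.12 0 0 0; 0.005 -0.014 0.004 0.14 0 0 0; 0.005 -0.0233 0.0046 0.157 0 0 0; 0.005 -0.0233 0.0046 0.157 0 0 0; 0.005 -0.0233 0.0046 0.157 0 0 0"
}}

```text
t: 5.55
tcp_pos: [584.7, 25.5, 156.7]
tool_rot: [0.342, 0.014, 0.94, -0.005]
force: [-0.1, -0.3, 0.0]
opening: 14.7
```

```bash
python3 - <<'E'
from h import *
for n in ['scene','wrist']: cap(n,n+'5')
p,R,s=cur();print(p,s['force'],s['opening'],tipnow(),s['qpos'])
crop('wrist5',220,80,420,230,4,'c9');crop('scene5',270,170,370,260,7,'c10')
d=load('wrist5');print(proj(d,tipnow()))
E
```

```text
[583.70758377  25.08607818 157.31676784] [-0.08718124 -0.00280346 -1.69553461] 14.539477863667852 [660.0569244   22.91626437  26.37051897] [ 0.08095801 -0.0798209  -0.83672251  0.11845861 -0.07040125  0.08483352]
[314.28835168 181.37277289]
```

View pics/c9.png

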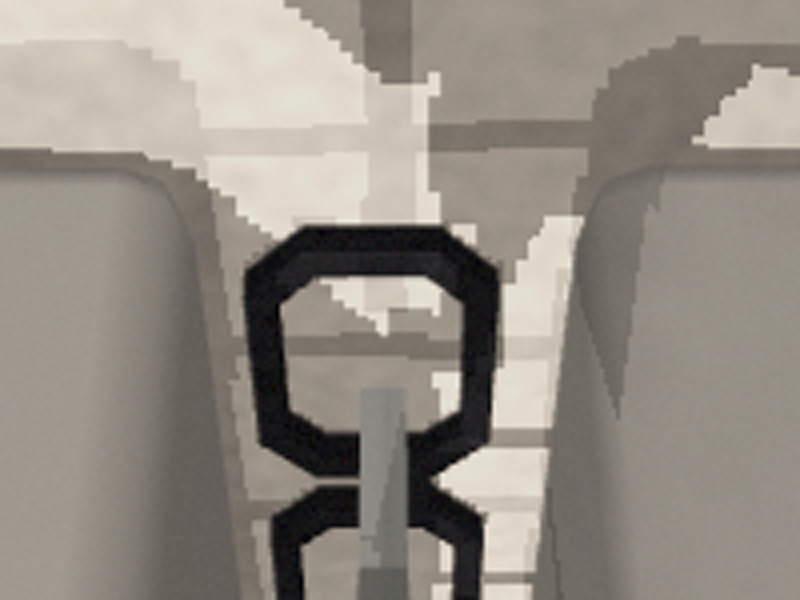

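View pics/c10.png

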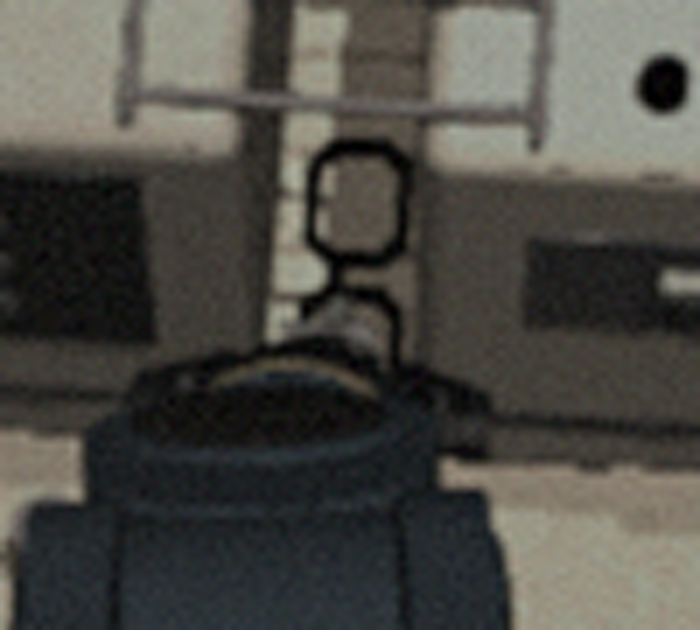

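```bash
python3 - <<'E'
from h import *
d=load('wrist5')
w=lambda x,y,z: np.round(onz(d,220+x/4,80+y/4,z)[:2],1)
print(w(370,275,8),w(370,433,8),w(370,433,0),w(282,340,8),w(465,340,8),'line',w(300,140,0),w(500,133,0))
q=proj(d,[656,22.9,2]);print((q-[220,80])*4)
print(inc(tcpfor([660,22.5,3],-1.6,40),Rt(-1.6,40)))
E
```

```text
[646.4  22.1] [689.2  20.6] [698.6  20.2] [662.3   5.3] [663.3  39. ] line [623.   11.2] [622.6  44.6]
[376.49506744 289.71881878]
t=5.65  0.0150 -0.0005 0.0179  -0.03 0.02 -0.07
```

Request:
{"api": "jog_arm", "payload": {
  "increments": "0.005 0.004 0 0.005 0 0 0; 0.005 0.008 0 0.0095 0 0 0; 0.005 0.012 0 0.0143 0 0 0; 0.005 0.0142 0 0.017 0 0 0; 0.005 0.0142 0 0.017 0 0 0; 0.005 0.0142 0 0.017 0 0 0"
}}

```text
t: 6.15
tcp_pos: [583.5, 25.0, 134.8]
tool_rot: [0.342, 0.014, 0.94, -0.005]
force: [0.1, 1.1, -0.8]
opening: 15.0
```

```bash
python3 - <<'E'
from h import *
cap('wrist','wrist6')
p,R,s=cur();print(p,s['force'],s['opening'],tipnow())
crop('wrist6',220,80,420,230,4,'c11')
t=tipnow();t[2]=3
for dx in (40,90,195): print(inc(tcpfor([t[0]-dx,t[1]+.028*dx,3],-1.6,40),Rt(-1.6,40)))
E
```

```text
[583.75610229  25.03890121 135.18909481] [ 0.34663255 -0.53756866 -0.89384137] 14.867475688767756 [660.09874162  22.85831001   4.23911794]
t=6.20  0.0314 -0.0001 -0.0248  -0.03 0.01 -0.08
t=6.20  0.0697 -0.0002 -0.0569  -0.03 0.01 -0.08
t=6.20  0.1502 -0.0003 -0.1245  -0.03 0.01 -0.08
```

View pics/c11.png

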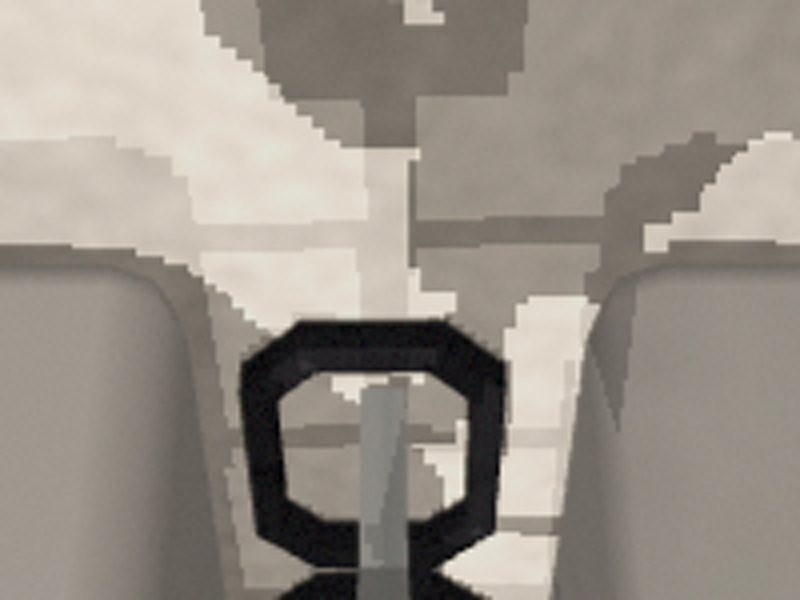

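Request:
{"api": "jog_arm", "payload": {
  "increments": "0.005 0.001 0 0.0011 0 0 0; 0.005 0.0040 0 -0.0015 0 0 0; 0.005 0.0086 0 -0.0053 0 0 0; 0.005 0.0132 0 -0.0092 0 0 0; 0.005 0.0178 0 -0.0130 0 0 0; 0.005 0.0224 0 -0.0169 0 0 0; 0.005 0.0270 -0.0001 -0.0207 0 0 0; 0.005 0.0316 -0.0001 -0.0246 0 0 0; 0.005 0.0316 -0.0001 -0.0246 0 0 0"
}}

```text
t: 6.95
tcp_pos: [542.5, 26.1, 133.5]
tool_rot: [0.342, 0.014, 0.94, -0.005]
force: [-0.5, -0.2, -1.5]
opening: 15.1
```

```bash
python3 - <<'E'
from h import *
cap('wrist','wrist7')
p,R,s=cur();print(p,s['force'],s['opening'],tipnow())
t=tipnow()
for dx in (80,155): print(inc(tcpfor([t[0]-dx,t[1]+.028*dx,t[2]],-1.6,40),Rt(-1.6,40)))
E
```

```text
[543.24688389  26.16804478 133.78149816] [ 1.07409064  0.26021343 -1.15736505] 15.233071300891872 [619.60866139  24.00612012   2.84237101]
t=7.00  0.0612 -0.0001 -0.0515  -0.02 0.02 -0.07
t=7.00  0.1187 -0.0002 -0.0997  -0.02 0.02 -0.07
```

View pics/wrist7.png

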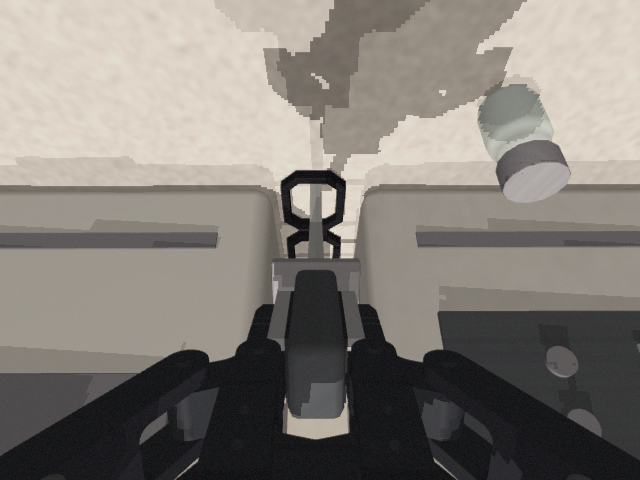

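Request:
{"api": "jog_arm", "payload": {
  "increments": "0.005 0.0061 0 -0.0051 0 0 0; 0.005 0.0122 0 -0.0103 0 0 0; 0.005 0.0184 0 -0.0155 0 0 0; 0.005 0.0245 0 -0.0206 0 0 0; 0.005 0.0306 0 -0.0257 0 0 0; 0.005 0.0367 -0.0001 -0.0309 0 0 0; 0.005 0.0428 -0.0001 -0.036 0 0 0; 0.005 0.049 -0.0001 -0.0412 0 0 0; 0.005 0.0551 -0.0001 -0.0463 0 0 0; 0.005 0.0612 -0.0001 -0.0515 0 0 0"
}}

```text
t: 7.83
tcp_pos: [462.5, 28.4, 133.9]
tool_rot: [0.342, 0.014, 0.94, -0.005]
force: [0.5, -0.1, -1.5]
opening: 15.0
```

```bash
python3 - <<'E'
from h import *
cap('wrist','wrist8');cap('side','side8')
p,R,s=cur();print(p,s['force'],s['opening'],tipnow())
t=tipnow()
print(inc(tcpfor([t[0]-75,t[1]+.028*75,t[2]],-1.6,40),Rt(-1.6,40)), inc(tcpfor([463,t[1]+.028*75,t[2]],-1.6,40),Rt(-1.6,40)))
E
```

```text
[462.17348529  28.42470257 133.68941299] [ 0.06269368  0.05240985 -1.87275678] 14.885324951341708 [538.51746901  26.27252346   2.73974985]
t=7.93  0.0574 -0.0001 -0.0482  -0.02 0.01 -0.06 t=7.93  0.0578 -0.0001 -0.0486  -0.02 0.01 -0.06
```

View pics/wrist8.png

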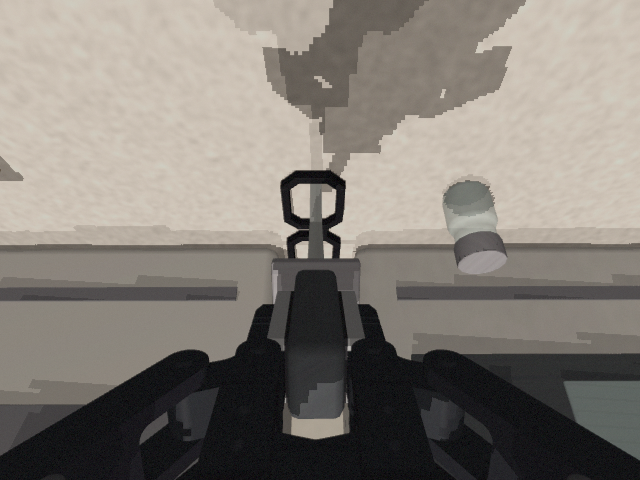

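Request:
{"api": "jog_arm", "payload": {
  "increments": "0.005 0.0065 0 -0.0055 0 0 0; 0.005 0.013 0 -0.0109 0 0 0; 0.005 0.0195 0 -0.0164 0 0 0; 0.005 0.026 0 -0.0218 0 0 0; 0.005 0.0325 0 -0.0273 0 0 0; 0.005 0.039 -0.0001 -0.0328 0 0 0; 0.005 0.0455 -0.0001 -0.0382 0 0 0; 0.005 0.052 -0.0001 -0.0437 0 0 0; 0.005 0.0586 -0.0001 -0.0491 0 0 0; 0.005 0.0651 -0.0001 -0.0546 0 0 0"
}}

```text
t: 8.77
tcp_pos: [381.2, 32.9, 146.6]
tool_rot: [0.335, 0.014, 0.942, -0.006]
force: [-0.2, -0.3, -0.7]
opening: 15.2
```

```bash
python3 - <<'E'
from h import *
cap('wrist','wrist9');cap('side','side9')
p,R,s=cur();print(p,s['force'],s['opening'],tipnow())
t=tipnow()
print(inc(tcpfor(t+[3,0,0],-1.6,40),Rt(-1.6,40)), inc(tcpfor(t+[3,0,60],-1.6,40),Rt(-1.6,40)))
E
```

```text
[381.2603807   33.05114217 146.80548663] [-0.35300418 -0.02259376 -0.50467825] 15.188787742548366 [455.80916237  30.60609894  14.83067497]
t=8.87  -0.0003 -0.0003 0.0016  -0.15 -0.77 -0.05 t=8.87  -0.0383 -0.0004 -0.0449  -0.15 -0.77 -0.05
```

View pics/wrist9.png

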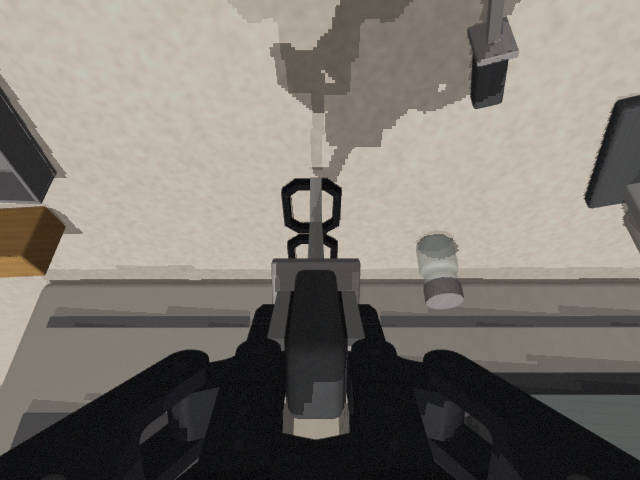

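View pics/side9.png

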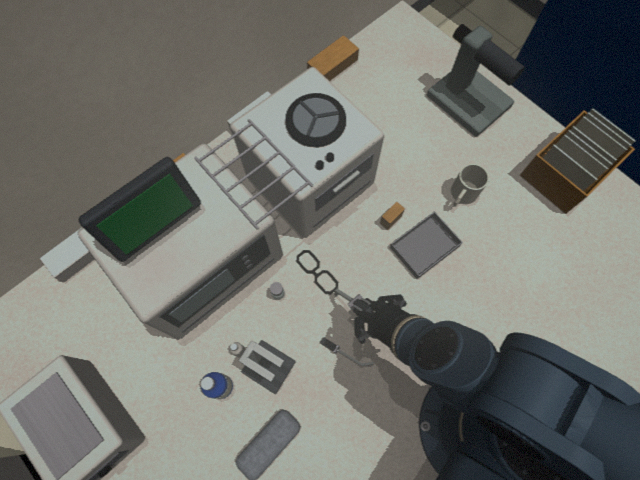

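The arm hit its near reach limit, so the tip rose to z≈15 and let go of the frame. I'll measure where the frame is now.

```bash
python3 - <<'E'
from h import *
cap('scene','scene10');crop('side9',270,230,380,310,7,'c12');crop('scene10',260,190,380,290,6,'c13')
print(cur()[2]['qpos'])
E
```

```text
[ 0.21319341 -0.59222536 -1.13451228  0.35811031 -0.15411244  0.18906977]
```

View pics/c12.png

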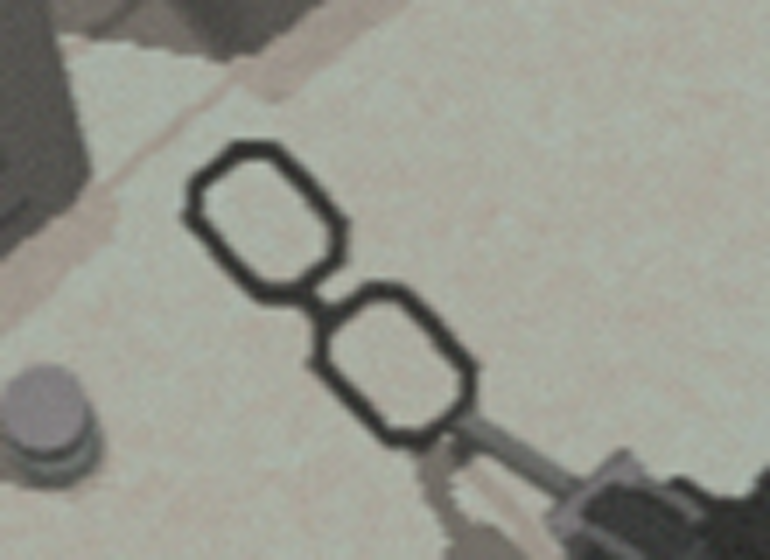

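View pics/c13.png

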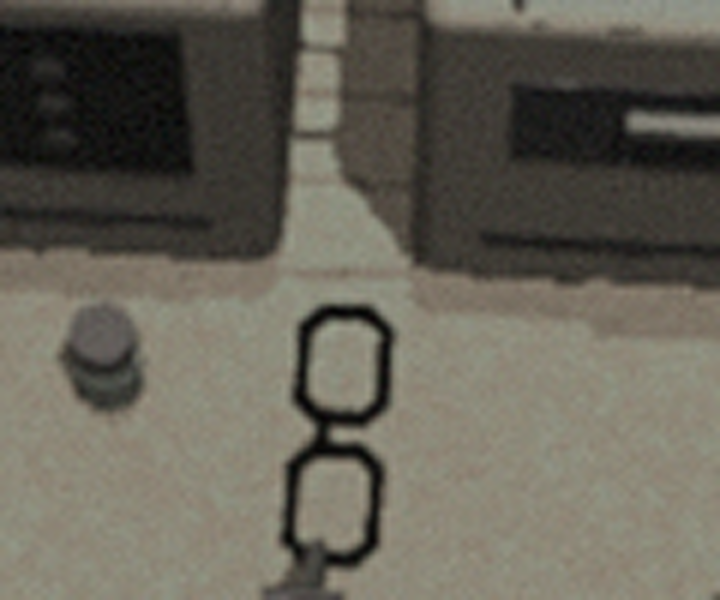

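```bash
python3 - <<'E'
from h import *
d=load('side9');s=load('scene10');w9=load('wrist9')
a=lambda x,y,z:np.round(onz(d,270+x/7,230+y/7,z)[:2],1)
b=lambda x,y,z:np.round(onz(s,260+x/6,190+y/6,z)[:2],1)
print('far end side',a(235,145,8),a(187,205,8),a(275,145,8),'line',a(130,155,0),'near',a(430,445,8))
print('far end scene',b(325,307,8),b(375,308,8),'line',b(345,272,0),'near',b(305,562,8),b(350,565,8))
t=tipnow();print(t,proj(w9,t))
print([np.round(onz(w9,*q,8)[:2],1) for q in [(300,186),(325,186),(300,180),(325,180)]])
E
```

```text
far end side [594.2  13.8] [588.7  42.5] [584.1   2.8] line [620.1  43.9] near [461.2  37.9]
far end scene [594.8  31.1] [595.2   6.7] line [618.   22.4] near [462.   34.5] [461.3  13.3]
[456.46052963  30.66716902  14.93142894] [315.04430054 182.36926452]
[array([467.9,  19.1]), array([468.4,  37.7]), array([461.3,  19.5]), array([461.8,  37.7])]
```

Far end is about 24 mm in front of the mouth line, which is a thin margin. I'll pull it another 15–20 mm with a smaller tilt (25°), which extends the near reach.

```bash
python3 - <<'E'
from h import *
for t in ([460,29,40],[486,28,40]):
  for ti in (40,25): print(t,ti,inc(tcpfor(t,-2,ti),Rt(-2,ti)))
E
```

```text
[460, 29, 40] 40 t=8.92  -0.0167 -0.0014 -0.0175  0.11 -0.74 0.26
[460, 29, 40] 25 t=8.92  -0.0546 -0.0016 -0.0062  0.08 14.26 0.27
[486, 28, 40] 40 t=8.92  -0.0369 -0.0016 -0.0010  0.11 -0.74 0.26
[486, 28, 40] 25 t=8.92  -0.0748 -0.0018 0.0103  0.08 14.26 0.27
```

Request:
{"api": "jog_arm", "payload": {
  "increments": "0.005 -0.0085 -0.0007 -0.009 0 -0.4 0.1; 0.005 -0.0167 -0.0014 -0.0175 0 -0.7 0.2; 0.005 -0.035 -0.0015 -0.012 0.1 5 0.2; 0.005 -0.055 -0.0016 -0.001 0.1 10 0.2; 0.005 -0.0748 -0.0018 0.0103 0.1 14.3 0.3; 0.005 -0.0748 -0.0018 0.0103 0.1 14.3 0.3; 0.005 -0.0748 -0.0018 0.0103 0.1 14.3 0.3"
}}

```text
t: 9.5
tcp_pos: [449.4, 29.1, 186.5]
tool_rot: [0.215, 0.018, 0.976, -0.004]
force: [-0.3, -1.3, -2.8]
opening: 15.1
```

```bash
python3 - <<'E'
from h import *
cap('wrist','wrist11')
p,R,s=cur();print(p,s['force'],s['opening'],tipnow(),s['qpos'])
crop('wrist11',220,100,420,250,4,'c14')
print((proj(load('wrist11'),tipnow())-[220,100])*4)
E
```

```text
[447.54777464  29.10635827 185.63577564] [-0.95880356  0.49391322 -0.8347102 ] 14.970500701792659 [487.07596023  27.6396582   39.29295437] [ 0.1075441  -0.2567386  -0.71572385  0.6814482  -0.06055727  0.1305967 ]
[377.59129777 312.67511874]
```

View pics/c14.png

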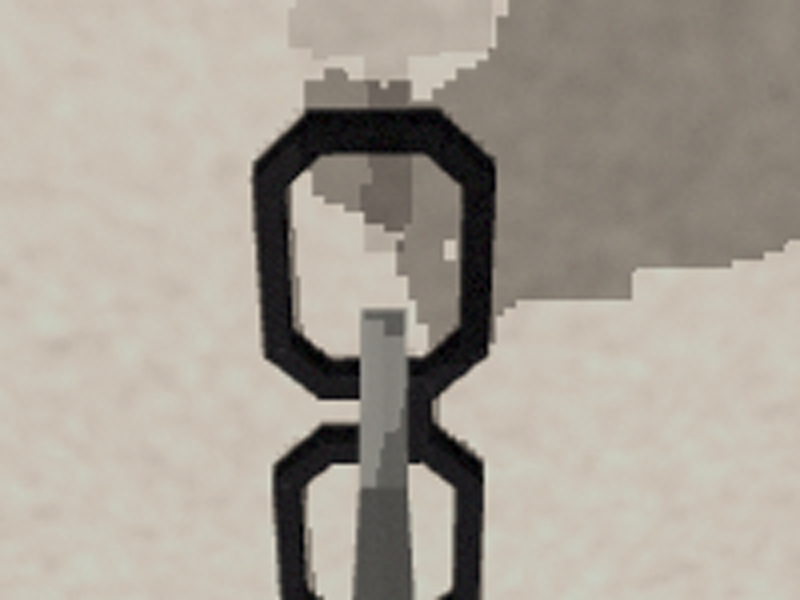

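```bash
python3 - <<'E'
from h import *
d=load('wrist11')
w=lambda x,y,z: np.round(onz(d,220+x/4,100+y/4,z)[:2],1)
print('near inner',w(370,152,8),'far inner',w(340,360,8),w(340,360,0),'out',w(370,110,0),'sides',w(288,250,8),w(462,250,8))
print('tip low px',(proj(d,[487,27.6,3])-[220,100])*4)
print(inc(tcpfor([487,27.6,2.8],-2,25),Rt(-2,25)));print(inc(tcpfor([449,27.9,2.8],-2,25),Rt(-2,25)))
E
```

```text
near inner [472.3  26.7] far inner [518.7  18.7] [524.3  18.2] out [467.9  26.9] sides [492.6  10. ] [493.8  43.7]
tip low px [377.71108286 208.51114687]
t=9.55  0.0157 -0.0001 0.0330  -0.05 -0.11 -0.07
t=9.55  0.0502 -0.0012 0.0170  -0.05 -0.11 -0.07
```

Request:
{"api": "jog_arm", "payload": {
  "increments": "0.005 0.005 0 0.011 0 0 0; 0.005 0.0105 0 0.022 0 0 0; 0.005 0.0157 -0.0001 0.033 0 0 0; 0.005 0.0157 -0.0001 0.033 0 0 0; 0.005 0.0220 -0.0003 0.0302 0 0 0; 0.005 0.0280 -0.0005 0.0273 0 0 0; 0.005 0.0340 -0.0007 0.0245 0 0 0; 0.005 0.0400 -0.0009 0.0217 0 0 0; 0.005 0.0460 -0.0011 0.019 0 0 0; 0.005 0.052 -0.0012 0.0162 0 0 0"
}}

```text
t: 10.38
tcp_pos: [406.4, 29.4, 149.2]
tool_rot: [0.216, 0.018, 0.976, -0.004]
force: [-0.7, -0.0, -0.8]
opening: 14.9
```

```bash
python3 - <<'E'
from h import *
cap('wrist','wrist12')
p,R,s=cur();print(p,s['force'],s['opening'],tipnow(),s['qpos'])
crop('wrist12',220,100,420,250,4,'c15')
t=tipnow()
for u in ([14,0,1],[14,0,60]):print(inc(tcpfor(t+u,-2,25),Rt(-2,25)))
E
```

```text
[405.43502097  29.31693797 148.88734706] [ 0.10094273 -0.29964286 -1.92758395] 14.978337166714416 [444.90513741  27.84665155   2.52888927] [ 0.12472526 -0.32632307 -0.85658759  0.61156931 -0.06769358  0.14625019]
t=10.43  -0.0128 0.0004 0.0049  -0.05 -0.14 -0.07
t=10.43  -0.0376 0.0004 -0.0486  -0.05 -0.14 -0.07
```

View pics/c15.png

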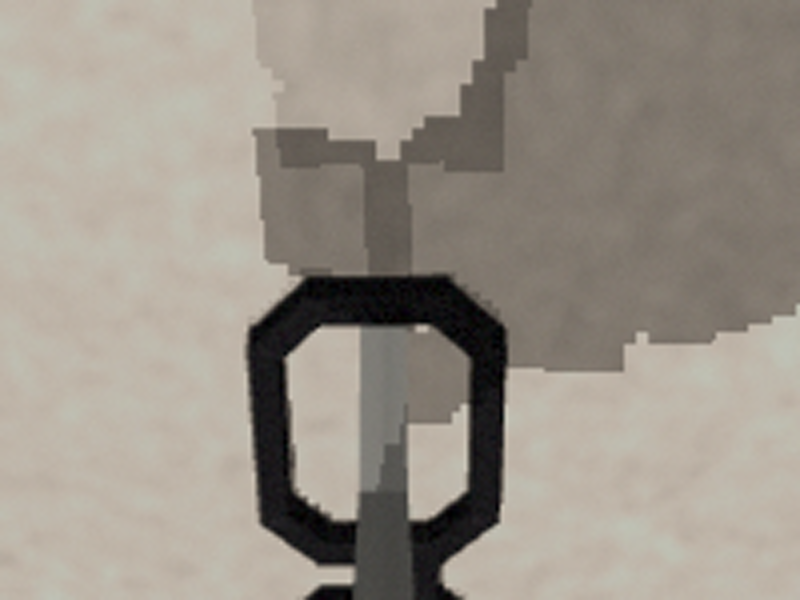

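Request:
{"api": "jog_arm", "payload": {
  "increments": "0.005 -0.0065 0.0002 0.0025 0 0 0; 0.005 -0.0128 0.0004 0.0049 0 0 0; 0.005 -0.0128 0.0004 0.0049 0 0 0; 0.005 -0.017 0.0004 -0.004 0 0 0; 0.005 -0.0211 0.0004 -0.013 0 0 0; 0.005 -0.0294 0.0004 -0.031 0 0 0; 0.005 -0.0376 0.0004 -0.0486 0 0 0; 0.005 -0.0376 0.0004 -0.0486 0 0 0"
}}

```text
t: 11.1
tcp_pos: [421.2, 29.4, 212.4]
tool_rot: [0.217, 0.018, 0.976, -0.004]
force: [1.5, 0.6, -0.5]
opening: 14.6
```

```bash
python3 - <<'E'
from h import *
cap('wrist','wrist13');cap('scene','scene13')
p,R,s=cur();print(p,s['force'],s['opening'],tipnow())
crop('scene13',260,190,380,290,6,'c16')
a=np.radians(16.7); ux=np.array([np.cos(a),np.sin(a),0])
seat=np.array([427.92,268.46,0])
pre=seat-72*ux
print('pre',pre)
print(inc([330,150,300],Rt(5,10)));print(inc([pre[0],pre[1],300],Rt(14)))
E
```

```text
[419.83276301  29.28933021 209.10162631] [-0.41806377  0.4866134  -1.97147471] 15.118443909938076 [459.42386006  27.8385409   62.77565375]
pre [358.95678037 247.77004257   0.        ]
t=11.20  0.0471 0.1174 -0.1221  -2.13 14.89 -6.78
t=11.20  0.0241 0.2161 -0.1114  -3.50 24.74 -15.83
```

View pics/wrist13.png

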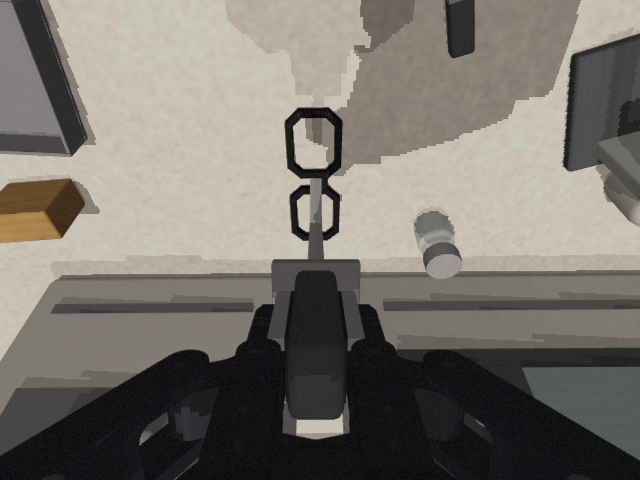

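View pics/c16.png

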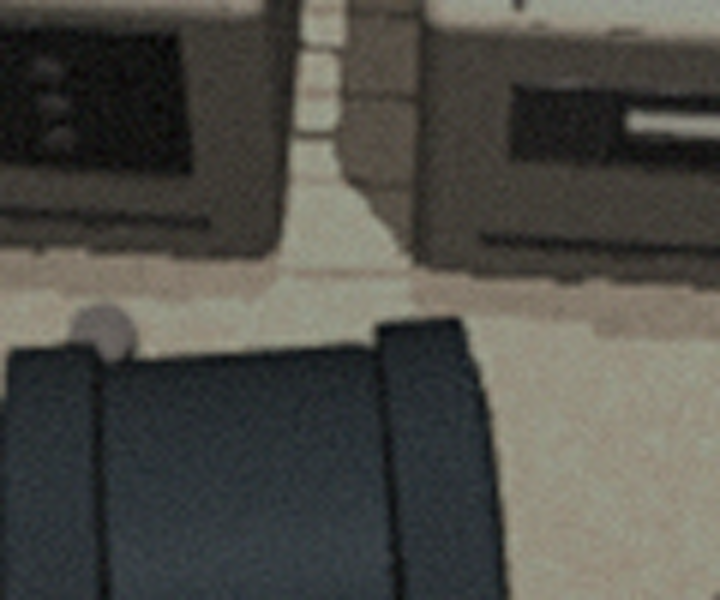

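Request:
{"api": "jog_arm", "payload": {
  "increments": "0.005 0.002 0.01 -0.04 0 3 0; 0.005 0.005 0.03 -0.07 -0.5 7 -2; 0.005 0.008 0.06 -0.1 -1 11 -4; 0.005 0.011 0.09 -0.11 -1.5 15 -7; 0.005 0.015 0.12 -0.111 -2 19 -10; 0.005 0.019 0.155 -0.1114 -2.8 22 -13; 0.005 0.022 0.19 -0.1114 -3.2 24 -15; 0.005 0.0241 0.2161 -0.1114 -3.5 24.7 -15.8; 0.005 0.0241 0.2161 -0.1114 -3.5 24.7 -15.8; 0.005 0.0241 0.2161 -0.1114 -3.5 24.7 -15.8"
}}

```text
t: 12.03
tcp_pos: [358.9, 248.7, 298.1]
tool_rot: [-0.001, -0.123, 0.992, -0.001]
force: [0.4, -0.9, -2.1]
opening: 14.9
```

```bash
python3 - <<'E'
from h import *
cap('wrist','wrist14');cap('side','side14')
p,R,s=cur();print(p,s['force'],s['opening'],tipnow(),R.as_matrix()[:,0],R.as_matrix()[:,2],proj(load('wrist14'),tipnow()))
a=np.radians(16.7); ux=np.array([np.cos(a),np.sin(a),0])
seat=np.array([427.92,268.46,0]);pre=seat-72*ux
print(inc([pre[0],pre[1],197],Rt(14)))
E
```

```text
[358.91809123 247.33581781 299.16691898] [ 0.07910743 -0.01463791 -0.60804365] 15.1493053443381 [333.9720517  241.02867971 149.77225669] [-9.70462877e-01 -2.41250415e-01  2.06198582e-04] [-3.44284201e-05 -7.16214416e-04 -9.99999743e-01] [313.51935278 180.9959174 ]
t=12.13  -0.0002 0.0005 0.1022  -0.04 -0.01 -0.04
```

View pics/wrist14.png

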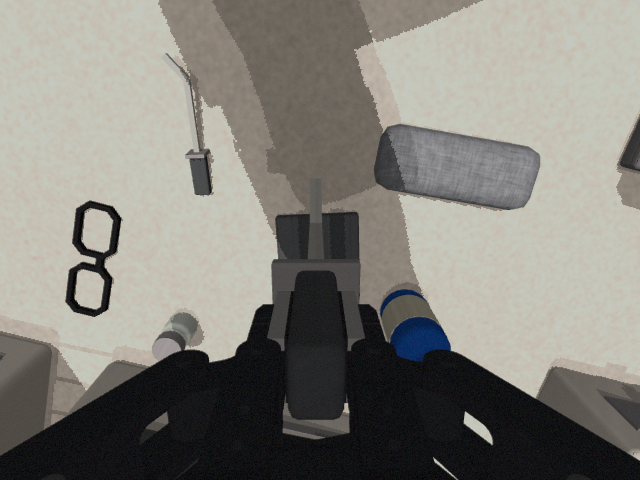

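View pics/side14.png

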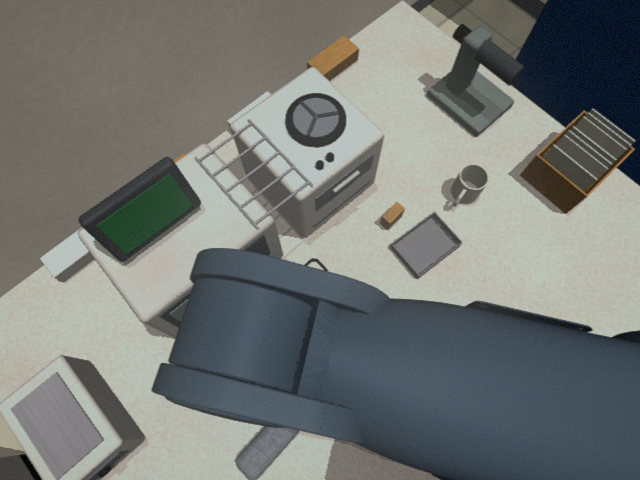

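Request:
{"api": "jog_arm", "payload": {
  "increments": "0.005 0 0.0005 0.03 0 0 0; 0.005 0 0.0005 0.06 0 0 0; 0.005 0 0.0005 0.085 0 0 0; 0.005 0 0.0005 0.1022 0 0 0; 0.005 0 0.0005 0.1022 0 0 0; 0.005 0 0.0005 0.1022 0 0 0; 0.005 0 0.0005 0.1022 0 0 0"
}}

```text
t: 12.72
tcp_pos: [359.3, 247.6, 198.3]
tool_rot: [0.001, -0.121, 0.993, 0.0]
force: [-0.3, 0.1, -2.5]
opening: 15.1
```

```bash
python3 - <<'E'
from h import *
cap('wrist','wrist15')
p,R,s=cur();print(p,s['force'],s['opening'],tipnow(),R.as_matrix()[:,0],proj(load('wrist15'),tipnow()))
print(inc([427.9,268.5,197],Rt(14)))
E
```

```text
[359.47286369 247.78824798 198.43615423] [-0.18233746 -0.94632647 -2.21024966] 15.437460594602966 [334.79422966 241.67368194  48.98908299] [-0.97062305 -0.24059821 -0.00184142] [315.52648462 181.24121199]
t=12.77  -0.0714 0.0036 0.0016  0.00 0.11 -0.08
```

View pics/wrist15.png

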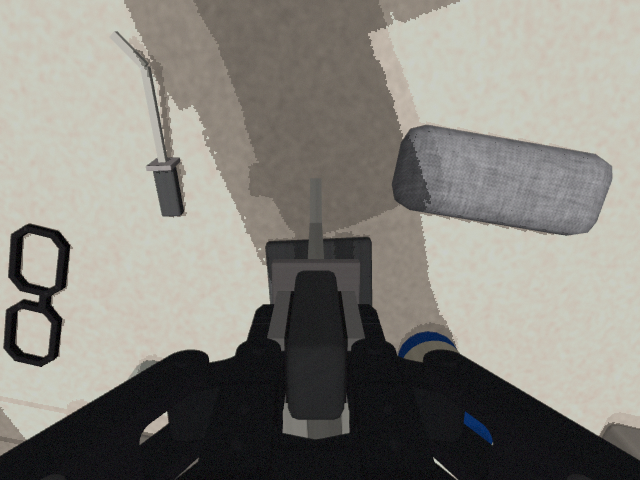

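Request:
{"api": "jog_arm", "payload": {
  "increments": "0.005 -0.015 0.0007 0 0 0 0; 0.005 -0.03 0.0015 0 0 0 0; 0.005 -0.045 0.0022 0 0 0 0; 0.005 -0.06 0.003 0 0 0 0; 0.005 -0.0714 0.0036 0.001 0 0 0; 0.005 -0.0714 0.0036 0.0015 0 0 0; 0.005 -0.0714 0.0036 0.0015 0 0 0"
}}

```text
t: 13.35
tcp_pos: [428.3, 268.5, 197.6]
tool_rot: [0.001, -0.121, 0.993, 0.0]
force: [-0.1, -0.2, -1.9]
opening: 14.9
```

```bash
python3 - <<'E'
from h import *
cap('wrist','wrist16')
p,R,s=cur();print(p,s['force'],s['opening'],R.as_matrix()[:,0])
print(inc([427.9,268.5,178.5],Rt(14)))
E
```

```text
[427.79582355 268.39660106 197.60046078] [ 0.57298684  0.97173334 -2.64025834] 15.102907896066018 [-0.97066057 -0.24044326 -0.0022583 ]
t=13.40  -0.0001 0.0001 0.0191  0.01 0.13 -0.09
```

View pics/wrist16.png

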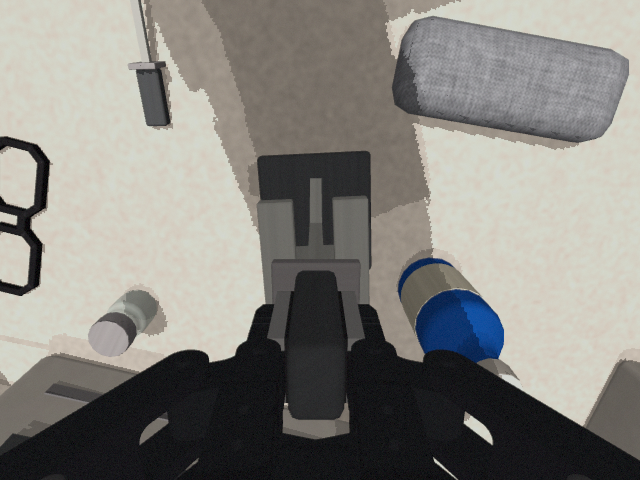

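Request:
{"api": "jog_arm", "payload": {
  "increments": "0.005 0 0 0.005 0 0 0; 0.005 0 0 0.01 0 0 0; 0.005 0 0 0.014 0 0 0; 0.005 0 0 0.017 0 0 0; 0.005 0 0 0.0185 0 0 0; 0.005 0 0 0.0185 0 0 0; 0.005 0 0 0.0185 0 0 0"
}}

```text
t: 13.98
tcp_pos: [427.8, 268.4, 179.1]
tool_rot: [0.001, -0.121, 0.993, 0.0]
force: [0.1, -0.2, -1.5]
opening: 15.2
```

```bash
python3 - <<'E'
from h import *
p,R,s=cur();print(p,s['force'],s['opening'])
E
```

```text
[427.79378585 268.41367343 179.09981686] [ 0.09802543 -0.1917501  -1.52596453] 15.202127294334923
```

Force still shows the rod's full weight, so it isn't seated yet. I'll go down another millimetre or two.

Request:
{"api": "jog_arm", "payload": {
  "increments": "0.005 0 0 0.0005 0 0 0; 0.005 0 0 0.001 0 0 0; 0.005 0 0 0.001 0 0 0; 0.005 0 0 0.001 0 0 0"
}}

```text
t: 14.32
tcp_pos: [427.9, 268.5, 178.6]
tool_rot: [0.001, -0.121, 0.993, 0.0]
force: [-2.1, -2.0, 6.5]
opening: 14.9
```

Request:
{"api": "jog_arm", "payload": {
  "increments": "0.005 0 0 0.0005 0 0 0; 0.005 0 0 0.0008 0 0 0; 0.005 0 0 0.0008 0 0 0; 0.005 0 0 0.0008 0 0 0"
}}

```text
t: 14.65
tcp_pos: [428.0, 268.5, 178.5]
tool_rot: [0.002, -0.121, 0.993, 0.001]
force: [-4.2, -2.5, 12.3]
opening: 15.3
```

Request:
{"api": "jog_arm", "payload": {
  "increments": "0.005 0 0 -0.0006 0 0 0; 0.005 0 0 -0.0008 0 0 0; 0.02 0 0 -0.0008 0 0 0; 0.03 0 0 -0.0008 0 0 0; 0.04 0 0 -0.0008 0 0 0; 0.055 0 0 -0.0008 0 0 0; 0.07 0 0 -0.0008 0 0 0; 0.07 0 0 -0.0008 0 0 0; 0.07 0 0 -0.0008 0 0 0; 0.07 0 0 -0.0008 0 0 0",
  "grip_force": 30
}}

```text
t: 15.48
tcp_pos: [427.9, 268.5, 179.4]
tool_rot: [0.002, -0.121, 0.993, 0.001]
force: [-0.2, 0.7, -0.1]
opening: 70.2
```

```bash
python3 - <<'E'
from h import *
cap('wrist','wrist17')
p,R,s=cur();print(p,s['force'],s['opening'])
E
```

```text
[427.9489242  268.49537495 179.34652916] [-0.8750317  -0.52244606  0.18322575] 70.17491748495884
```

View pics/wrist17.png

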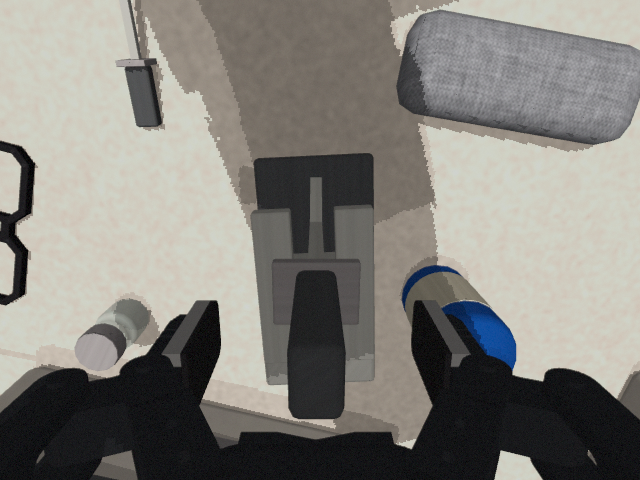

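The rod hangs in the slot with the collar across both prongs (about (316,265)). Now straight up and away.

Request:
{"api": "jog_arm", "payload": {
  "increments": "0.075 0 0 -0.015 0 0 0; 0.08 0 0 -0.035 0 0 0; 0.08 0 0 -0.06 0 0 0; 0.08 0 0 -0.09 0 0 0; 0.08 0 0 -0.12 0 0 0; 0.08 0.03 0.01 -0.14 0 0 0; 0.08 0.065 0.03 -0.14 0 0 0; 0.08 0.1 0.05 -0.14 0 0 0; 0.08 0.13 0.08 -0.14 0 0 0; 0.08 0.15 0.1 -0.14 0 0 0"
}}

```text
t: 16.37
tcp_pos: [255.4, 329.7, 319.4]
tool_rot: [0.002, -0.121, 0.993, 0.001]
force: [0.8, 0.1, -0.0]
opening: 79.9
```

```bash
python3 - <<'E'
from h import *
for n in ['scene','side','wrist']: cap(n,n+'18')
p,R,s=cur();print(p,s['force'],s['opening'],s['t'])
E
```

```text
[256.42283191 330.06240702 319.15011936] [ 0.30049105  0.24413164 -0.10761195] 79.96827611399146 16.5167
```

View pics/scene18.png

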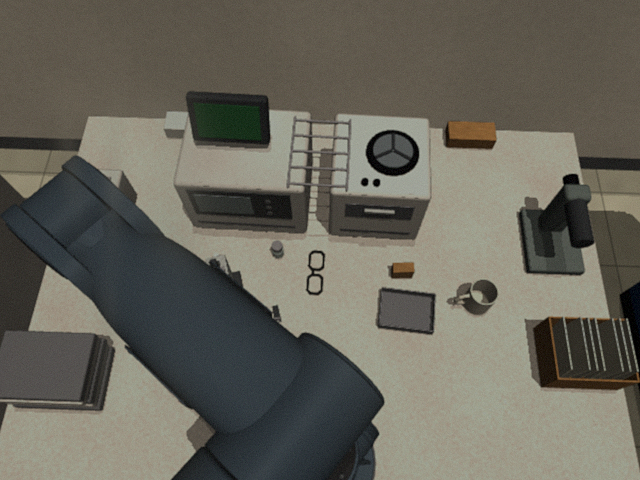

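View pics/side18.png

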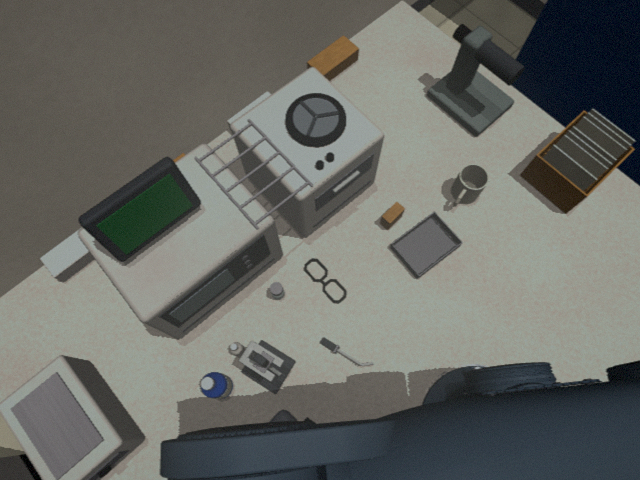

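View pics/wrist18.png

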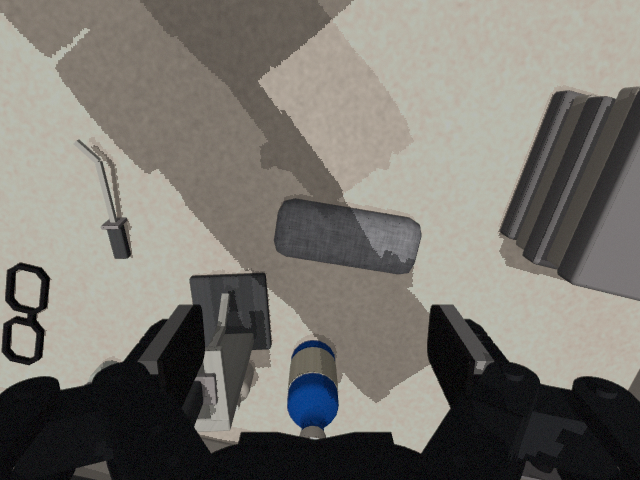

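```bash
python3 - <<'E'
from h import *
s=load('scene18');d=load('side18')
print(onz(s,317,251,8)[:2],onz(s,317,235.3,0)[:2],onz(s,314,294,8)[:2],'side far',onz(d,309,261,8)[:2])
crop('side18',190,320,310,410,6,'c17')
a=cv2.imread('pics/side0.png').astype(int);b=cv2.imread('pics/side18.png').astype(int)
print(manip.state()['force'],np.abs(manip.state()['qd']).max())
for n,r in [('jar',(262,278,290,305)),('tray',(385,210,465,280)),('cleaner',(195,368,235,403)),('dropper',(225,338,245,358)),('carton',(375,200,410,230)),('mug',(445,160,490,212)),('stand',(236,335,298,395))]:
    x0,y0,x1,y1=r; print(n,np.abs(a-b)[y0:y1,x0:x1].mean().round(2))
E
```

```text
[563.61433419  21.45846388] [618.08399061  23.86728381] [431.56035323  24.18433962] side far [563.69548784  22.14131079]
[ 0.30049105  0.24413164 -0.10761195] 0.05600891741444282
jar 2.6
tray 2.65
cleaner 11.05
dropper 2.45
carton 2.73
mug 2.74
stand 6.67
```

View pics/c17.png

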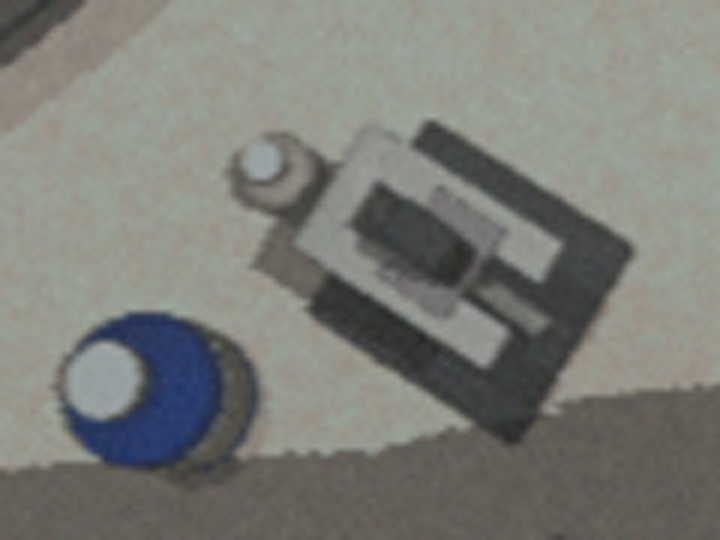

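Request:
{"api": "jog_arm", "payload": {
  "increments": "0.08 0 0 0 0 0 0; 0.08 0 0 0 0 0 0; 0.08 0 0 0 0 0 0"
}}

```text
t: 16.77
tcp_pos: [257.1, 329.7, 319.1]
tool_rot: [0.002, -0.122, 0.992, 0.001]
force: [-0.0, -0.3, -0.0]
opening: 79.9
```

```bash
python3 -c "
from cell import job
print(job.hand_in())"
```

```text
the job is handed in; nothing more can be done
None
```

I took the rod from its stand, hooked the near eye hole, dragged the frame out of the gap and hung the rod back in the stand. The job was handed in at about 17 s, with the gripper open and clear of everything.

**Frame:** the last pictures show it lying flat on the counter. Both fixed cameras put its far end at x≈564, about 54 mm in front of the mouth line at about 618.

**Rod:** it hangs upright in the slot with its collar across both prongs, as at the start.

**Other things:** the jar, tray, dropper, carton and mug look unchanged in the before/after image comparison. The cleaner region differed (11 against about 2.6 for the others); in the crop the bottle stands at the same pixels and only the arm's shadow has moved. I checked the case only by eye, and it was partly hidden behind the arm in the last views.

**What went wrong or disagreed:**
- The first drag ran into the arm's near reach limit. The tip rose out of the eye hole with only about 22–24 mm of clearance, so I hooked it again at a 25° tilt and pulled further.
- The fixed cameras and the wrist camera disagreed by about 4 mm, so I trusted the wrist camera for placing the rod.

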